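# Sort tagged pump cassettes into the pass rack and the latched reject box

## Robot

A 6-joint arm with a two-finger parallel gripper is mounted at the origin on a cart in front of the work surface, level with it; the furniture and walls round the work are solid. World frame = base frame: x ahead of the robot, y to its left, z up, the work surface at z = 0. Lengths are in mm, angles in rad, forces in N, time in s.
With the tool pointing down it reaches from about 300 to 775 mm from the base axis. Payload 14.6 kg.
Tool frame: the origin (TCP) lies between the finger pads; the fingertips stand manip.nose_length ahead of it and the grasp point (between the pads) lies 11 mm behind it (manip.nose_length is the distance from the TCP to the fingertips, in mm); z points along the fingers, y is the line along which they close (so a half turn about z gives the same grasp; the last joint's range is limited). The gripper opens to 94 mm and grips with 3 to 60 N. Pads are 16 mm wide; open, the fingers measure 119 mm over their backs; the gripper's body (75 mm by 177 mm) begins 78 mm behind the grasp point.
Start: joints at [-1.37, 0.3, 1.521, -0, 1.321, -0.067], TCP at [145.529, -530.387, 173.746] pointing down, gripper open.
Joint ranges: [-3.03, 3.03], [-0.79, 2.21], [0.23, 2.52], [-1.04, 4.18], [0, 3.07], [-2.55, 2.55]. Speed limits (rad/s): [2.22, 2.22, 2.57, 3.14, 3.14, 3.14].

## Interface

Orientations are given as [roll, pitch, yaw] about the fixed x, y, z axes, in that order (R = Rz(yaw) Ry(pitch) Rx(roll)).
In Python, from cell import manip, cams, job gives the robot as it stands.
- The arm moves only by the tool jog_arm, never from a script. Its argument "commands" is a list of rows, each an object of numbers: "dx", "dy", "dz": the shift along the tool's x, y, z each as a share of 40 mm, from -1 to 1; "ax", "ay", "az": the turn, a rotation vector about the tool's x, y, z each as a share of 10 degrees, from -1 to 1; "gripper": the closure, from 0 (fully open) to 1 (shut). A call has 1 to 10 rows; each row shifts and turns the commanded pose from where the row before left it, along the tool's axes as they then stand; what a row does not reach is not made up. A row lasts 1/8 s, in which the tool goes at most 62.5 mm and 10.7 degrees, less where a joint would pass 70% of its speed; a pose out of reach is approached as far as the arm can. A call with a number of a shift or a turn outside -1 to 1 is refused whole. A call with a gripper value outside its range is refused whole. The fingers move at their own pace and stop on an object; "squeeze" is the grip in N (left out, the last holds). Time passes only in rows, so rows that do not move let the fingers close. It gives the time, the measured TCP pose, the force, the opening and the grip force at its end, in the units of the state.
- manip.read_state(): the state, without advancing time (a new reading comes with each control period).
- cams.camera(name): name is "scene" or "top"; returns a dict with "image" (384x512x3 uint8, red, green, blue), "fx", "fy", "cx", "cy" (pixels), "dist_coeffs" ([k1, k2, p1, p2, k3] as OpenCV has them; the pictures are not rectified), "world_to_cam" (4x4, takes a point from world to camera coordinates). Camera axes: x right, y down, z forward; pixel columns grow to the right and rows downward; lengths in mm; the calibration is good to about 2 mm. A picture is of the moment at which its call begins. There is no depth.
- job.sign_off(): hands the job in; it is judged then, once.
The state is a dict: "clock": time; "joints": joint angles; "qd": joint speeds; "effort": joint torques, N m; "eef_pos": TCP position; "eef_rot": TCP orientation; "wrist_force": force on the tool from outside, world axes, zero at the start; "moment": the same for the moment, N m; "finger_gap": finger opening in mm; "finger_force": force on a finger pad.
Only numpy, scipy, OpenCV 4.12 (cv2) and the standard library are available. Lean on these libraries where they do the work, as an engineer would, in place of code of your own. Each camera call takes 0.05 s, during which the arm holds its last target. There are 200 camera calls.

## Task

Sort the three pump cassettes standing loose on the bench by their tags: stand each of the two green-tagged ones upright, barbs up, in a free nest of the pass rack. The red-tagged one goes into the reject box: press the treadle at the front of the box down to its stop so that the lid springs open, lay the cassette flat with its tag upward in the nest on the box floor, and swing the lid shut until it latches. Leave everything else on the bench where it stands.

Things in the scene. Friction and masses are not known exactly. Their poses are not given: they have to be found in the camera images.
- green_1: loose white pump cassette 26 x 44 x 76 mm, 0.12 kg, standing on end, two 14 mm hose barbs on top (90 mm in all). Origin: centre of the end it stands on; z along its length to the barbs; y across its 44 mm width (flat sides to grip); x through its 26 mm thickness, out of the broad face with the green tag. The tag folds over onto the barb end; the other broad face has a round black cover
- green_2: loose white pump cassette 26 x 44 x 76 mm, 0.12 kg, standing on end, two 14 mm hose barbs on top (90 mm in all). Origin: centre of the end it stands on; z along its length to the barbs; y across its 44 mm width (flat sides to grip); x through its 26 mm thickness, out of the broad face with the green tag. The tag folds over onto the barb end; the other broad face has a round black cover
- red_1: loose white pump cassette 26 x 44 x 76 mm, 0.12 kg, standing on end, two 14 mm hose barbs on top (90 mm in all). Origin: centre of the end it stands on; z along its length to the barbs; y across its 44 mm width (flat sides to grip); x through its 26 mm thickness, out of the broad face with the red tag. The tag folds over onto the barb end; the other broad face has a round black cover
- red_1_mid (a point): centre of the red-tagged cassette's white box, 38 mm along its z from its origin; axes as the cassette's
- pass_rack: fixed aluminium base 184 x 84 x 8 mm, green edge strips, three nests in a row 56 mm apart, each with four black corner locators 16 mm high; the nest at the +x end already holds a fixed green-tagged cassette. Origin: centre of the underside; x along the row, z up
- pass_nest_1 (a point): middle of the floor (8 mm above the bench) of the free nest at the rack's -x end; axes as the rack's. A nest is 31 mm along x (a cassette's thickness) by 50 mm along y (its width); either way round will do
- pass_nest_2 (a point): the same for the free middle nest, next to the filled one
- reject_box: fixed shallow white box with red bands, 140 (x) x 140 (y) x 42 mm, walls 4 mm; red-framed clear lid on top (upper face at 47.5 mm) hinged along its +x side, treadle on its -x side. Origin: centre of the underside, z up. Inside 37 mm high: a cassette fits only lying on a broad face
- reject_nest (a point): middle of the box floor (5 mm above the bench), axes as the box's. Black stops 6 mm high hold the cassette lying with its length along x (barbs to +x or -x, over the stops), 3 mm play each way: end stops at x = +-41 mm, side stops at y = +-25 mm for |x| = 21 to 35 mm, so fingers have room at its middle
- box_lid (a joint): lid angle: 0 shut, 1.5 rad wide open (upright). A spring (about 0.1 N m) opens it and holds it open; shut, a latch tooth holds its steel lip. Pressing the lip side of the lid down (5 to 10 N) snaps it in
- lid_hinge (a point): on the hinge axis, middle of the box's +x side, 45 mm above the bench; turns with the lid
- lid_edge (a point): middle of the lid's free edge on its outer face, 140 mm from the hinge axis; axes of the lid: z out of its outer face (up when shut), -x from hinge to free edge. A steel lip 34 mm wide reaches 12 mm farther. The lid is 5 mm thick, 140 mm wide
- treadle (a joint): treadle angle: 0 up at rest, 0.30 rad down at its stop; sprung, about 4 N to start and 8 N at the stop. Pressing swings the latch tooth above its pivot off the lid
- treadle_pad (a point): middle of the top of the treadle's black rubber pad (plate 56 x 70 mm, slanting up to -x); 31 mm above the bench at rest, 38 mm to the -x side of the pivot (pivot 18 mm high); sinks about 11 mm to the stop. The latch behind the pivot stands 65 mm high
- petri_dish: petri dish, 62 mm across, 14 mm high, loose bystander; origin at the centre of its underside
- clamp_red: red moulded pinch clamp, 15 x 38 x 25 mm, loose bystander; origin at the centre of its underside
- beaker: small glass beaker, 64 mm across, 76 mm high, loose bystander; origin at the centre of its underside
- bottle_empty: screw-cap bottle with blue cap, 56 mm across, 102 mm high, loose bystander; origin at the centre of its underside
- sample_cup: sample cup with red lid, 51 mm across, 64 mm high, loose bystander; origin at the centre of its underside
- ferrule: steel pipe ferrule, 50 mm across, 30 mm high, loose bystander; origin at the centre of its underside

How it is judged:
By the outcome, as a careful person would: the job done as asked, in the order asked, and still so for the second after the job is handed in, with the robot touching nothing.
It also fails if it takes over 72 s, if anything falls off the work surface, if the arm or the gripper's body presses on something with over 40 N, if the wrist force passes 120 N, or if a joint passes its speed limit or range.

## Working session

There is one attempt and no reset: what is moved stays moved. The work goes in short steps, Python scripts to look and compute and a tool call to move; the robot and the scene stay as the last step left them, time stands still between calls to the robot, and variables do not carry over. Pictures are saved under pics/ and viewed, at most 10 in all, crops included, and the job is handed in when it is done.

Besides the shell and the picture viewer there is one more tool, called after ">>>" as name([rows], argument=value, ...), one row to a line, values as JSON. jog_arm: Moves the arm, as the interface text tells. Shift numbers are shares of 40 mm and turn numbers shares of 10 degrees, none past 1 either way. Its arguments: {"type":"object","properties":{"commands":{"type":"array"},"squeeze":{"type":"number"}},"required":["commands"]}

```bash
ls; mkdir -p pics
python3 - <<'E'
from cell import manip,cams,job
import cv2,numpy as np
print(manip.read_state(), manip.nose_length)
for n in("scene","top"):
    c=cams.camera(n); cv2.imwrite(f"pics/{n}0.png",cv2.resize(c["image"][:,:,::-1],(800,600),interpolation=cv2.INTER_CUBIC))
    np.save(f"{n}.npy",c,allow_pickle=True)
    print(n,c["fx"],c["fy"],c["cx"],c["cy"],c["dist_coeffs"],np.array(c["world_to_cam"]).round(3).tolist())
E
```

```text
pics
{'clock': 0.0, 'joints': array([-1.36959595e+00,  3.00472824e-01,  1.52156668e+00, -1.90056149e-05,
        1.32070395e+00, -6.65924875e-02]), 'qd': array([ 0.00071824,  0.00019549,  0.00064864, -0.00057808, -0.00048913,
       -0.00024594]), 'effort': array([-2.85621798e-03, -5.31816173e+01, -3.52744102e+01,  7.07436260e-02,
        2.43473402e-02, -5.43537840e-05]), 'eef_pos': array([ 145.46868118, -530.1079792 ,  173.19149895]), 'eef_rot': array([-3.14044317e+00, -5.82101954e-05,  2.67797544e-01]), 'wrist_force': array([0.17940823, 0.39595307, 0.1634951 ]), 'moment': array([ 0.00310327, -0.04224067, -0.01539652]), 'finger_force': 0.0, 'finger_gap': 94.11093867177878} 8.0
scene 430.77766190655774 430.77766190655774 261.82354106321117 185.44617955787396 [0.05290691 0.         0.         0.         0.        ] [[-0.843, -0.538, 0.003, 551.555], [-0.334, 0.519, -0.787, 163.156], [0.422, -0.664, -0.617, 1112.871], [0.0, 0.0, 0.0, 1.0]]
top 374.06739554612017 374.06739554612017 256.61183799696767 190.24158805396297 [-0.0659262  0.         0.         0.         0.       ] [[0.012, -1.0, -0.001, 124.91], [-0.991, -0.011, -0.131, 573.374], [0.131, 0.003, -0.991, 932.801], [0.0, 0.0, 0.0, 1.0]]
```

View pics/scene0.png

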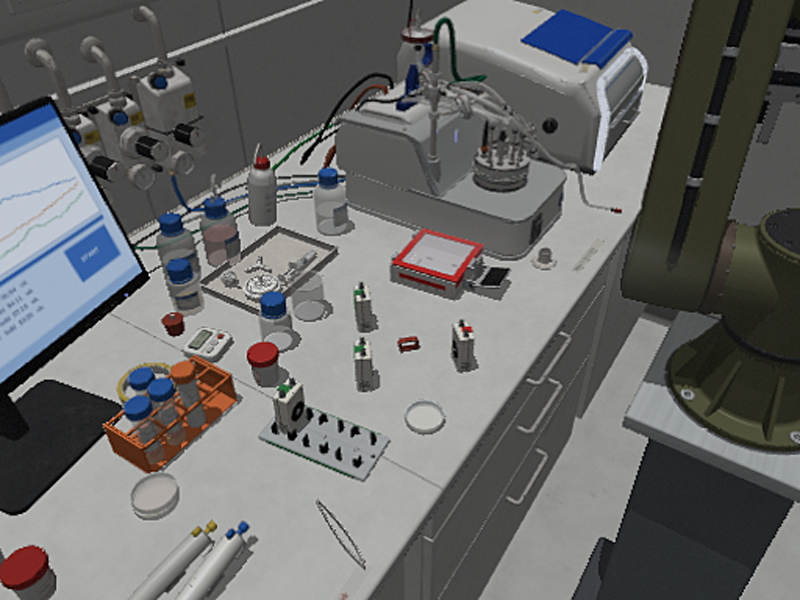

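View pics/top0.png

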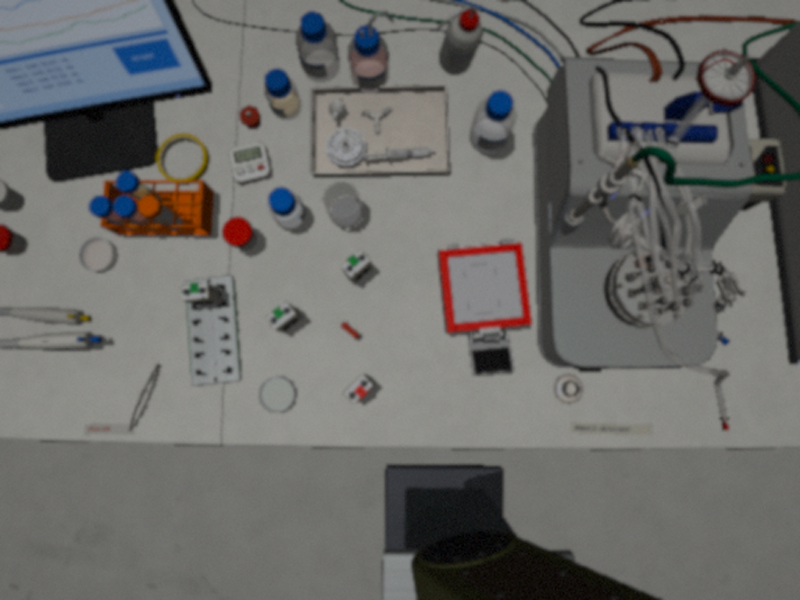

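The scene view shows the red cassette at (462,345), the greens at (362,305) and (363,365), the box at (437,260) and the rack at (325,435). In the top view the greens are at (355,268) and (283,318), red is at (361,388), the box at (485,288) with its treadle towards the robot, and the rack at (212,330) with its filled nest away from the robot. All pixel positions are in the 800x600 pictures. Next I'll crop in to measure.

```bash
cat > h.py <<'E'
import numpy as np,cv2
def P(c):
    K=np.array([[c["fx"],0,c["cx"]],[0,c["fy"],c["cy"]],[0,0,1.]]);return K,np.array(c["dist_coeffs"],float),np.array(c["world_to_cam"])
def plane(c,px,z):
    K,d,T=P(c); px=np.array(px,float).reshape(-1,1,2); z=np.broadcast_to(z,(len(px),))
    u=cv2.undistortPoints(px,K,d).reshape(-1,2); r=np.c_[u,np.ones(len(u))]@T[:3,:3]; o=-T[:3,:3].T@T[:3,3]
    return o+r*((z-o[2])/r[:,2])[:,None]
def proj(c,p):
    K,d,T=P(c); return cv2.projectPoints(np.array(p,float).reshape(-1,1,3),cv2.Rodrigues(T[:3,:3])[0],T[:3,3],K,d)[0].reshape(-1,2)
def tiles(c,cs,w=40,s=6):
    out=[]
    for x,y in cs:
        t=cv2.resize(c["image"][y-w//2:y+w//2,x-w//2:x+w//2,::-1],None,fx=s,fy=s,interpolation=cv2.INTER_CUBIC)
        for k in range(0,w,10): cv2.putText(t,str(x-w//2+k),(k*s,8),0,.3,(255,0,0)); cv2.putText(t,str(y-w//2+k),(0,k*s+8),0,.3,(255,0,0)); cv2.line(t,(k*s,0),(k*s,w*s),(200,120,0),1) ; cv2.line(t,(0,k*s),(w*s,k*s),(200,120,0),1)
        out.append(t)
    return np.hstack(out)
load=lambda n:np.load(n+".npy",allow_pickle=True).item()
def blobs(c,m,amin=4):
    n,l,s,ce=cv2.connectedComponentsWithStats(m.astype(np.uint8)); return [(ce[i].round(1).tolist(),int(s[i,4]))for i in range(1,n) if s[i,4]>=amin]
E
python3 - <<'E'
from h import *
T=load("top");S=load("scene")
g=lambda n,l: tiles(n,l)
cv2.imwrite("pics/c1.png",np.vstack([tiles(T,[(228,172),(181,204),(231,249)]),tiles(S,[(232,195),(232,233),(296,220)])]))
a=tiles(T,[(310,196)],90,6);b=tiles(T,[(136,211)],90,6)
a=tiles(T,[(310,200)],88,4.5.__int__() if 0 else 4)
b=tiles(T,[(136,211)],88,4)
cv2.imwrite("pics/c2.png",np.hstack([a,b]))
for n,c in(("T",T),("S",S)):
    i=cv2.cvtColor(c["image"],cv2.COLOR_RGB2HSV).astype(int);h,s,v=i[...,0],i[...,1],i[...,2]
    print(n,"green",blobs(c,(h>45)&(h<85)&(s>100)&(v>60)),"red",blobs(c,((h<8)|(h>172))&(s>130)&(v>90),6))
E
```

```text
T green [([426.0, 97.6], 7), ([225.7, 166.4], 22), ([123.7, 184.0], 22), ([177.6, 199.9], 18)] red [([299.7, 11.6], 70), ([159.3, 73.6], 70), ([151.3, 147.8], 255), ([1.6, 150.8], 56), ([308.8, 184.4], 904), ([223.8, 210.9], 31), ([230.7, 250.6], 29)]
S green [([308.0, 48.8], 6), ([211.2, 79.8], 5), ([188.0, 95.5], 41), ([228.9, 186.8], 14), ([229.3, 222.5], 17), ([181.7, 248.1], 28)] red [([241.3, 54.2], 6), ([167.1, 102.1], 30), ([280.1, 163.4], 395), ([110.1, 204.0], 67), ([298.8, 210.1], 17), ([140.5, 214.5], 6), ([260.3, 217.0], 26), ([167.3, 224.9], 197), ([13.6, 361.5], 517)]
```

View pics/c1.png

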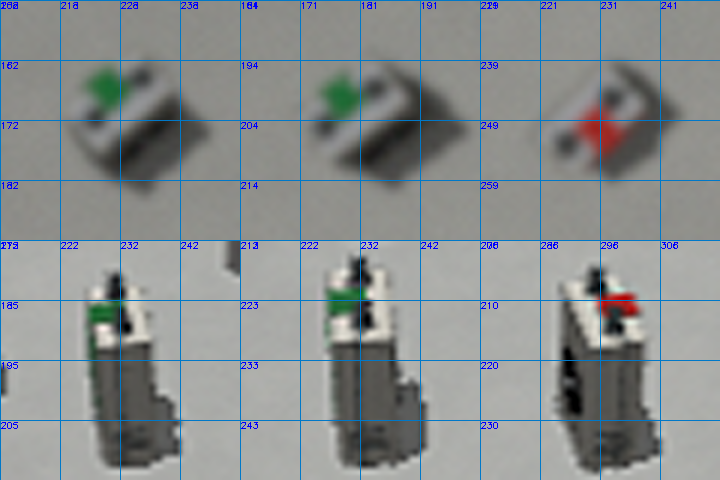

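View pics/c2.png

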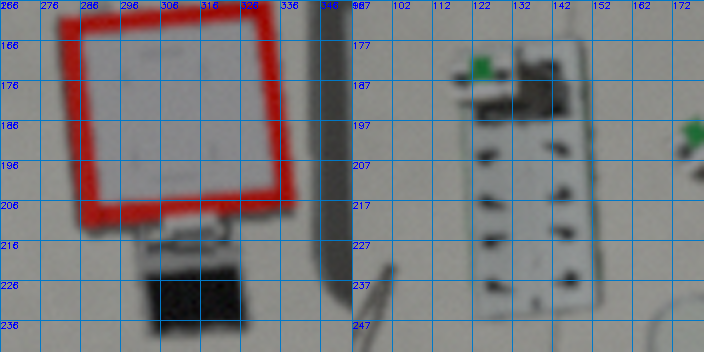

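The crops show each cassette's two barbs. In the top image these are near (224,171.5) and (231.5,164.8) for the far green, (175,205) and (183.5,198) for the left green, and (225.5,253) and (233,245) for red. The box frame corners and the rack's locators are also clear.

Run:
```python
from h import *
T=load("top");S=load("scene")
print("cams",[(-np.array(c["world_to_cam"])[:3,:3].T@np.array(c["world_to_cam"])[:3,3]).round() for c in(T,S)])
def cen(c,p,w=2):
    g=cv2.cvtColor(c["image"],cv2.COLOR_RGB2GRAY).astype(float); p=np.array(p,float)
    for _ in range(3):
        x,y=np.round(p).astype(int); Y,X=np.mgrid[y-w:y+w+1,x-w:x+w+1]; q=g[Y,X]; q=np.clip(np.percentile(q,60)-q,0,None); q*=np.hypot(X-p[0],Y-p[1])<w+.3
        p=np.array([(X*q).sum(),(Y*q).sum()])/q.sum()
    return p
def tri(a,b):
    A=[]
    for c,p in((T,a),(S,b)):
        K,d,M=P(c);u=cv2.undistortPoints(np.array(p).reshape(1,1,2),K,d)[0,0]; A+= [u[0]*M[2]-M[0],u[1]*M[2]-M[1]]
    v=np.linalg.svd(np.array(A))[2][-1];v=v[:3]/v[3];return v,np.hypot(*(proj(T,v)[0]-a))
B={"gA":([(223.7,171.4),(231.2,164.5)],[(231.,182.5),(232.5,189)]),"gB":([(174.7,204.8),(183.,198)],[(231.5,217.8),(232.4,225.7)]),"red":([(225.3,252.7),(233,244.8)],[(295.5,207),(298,213.6)])}
for n,(t,s) in B.items():
    t=[cen(T,p) for p in t]; s=[cen(S,p) for p in s]
    print(n,np.round(t,1).tolist(),np.round(s,1).tolist())
    for pairs in(((0,0),(1,1)),((0,1),(1,0))):
        r=[tri(t[i],s[j]) for i,j in pairs]; print("  tri",[(v.round(1).tolist(),round(e,2)) for v,e in r])
    q=plane(T,t,83); d=q[1]-q[0]; print("  top83",q.round(1).tolist(),"mid",q.mean(0).round(1),"yaw of barb line",np.degrees(np.arctan2(d[1],d[0])).round(1),np.linalg.norm(d).round(1))
    q=plane(S,s,83); d=q[1]-q[0]; print("  sc83",q.round(1).tolist(),"mid",q.mean(0).round(1),np.degrees(np.arctan2(d[1],d[0])).round(1),np.linalg.norm(d).round(1))
# box lid outline: red mask in top -> min area rect at z 47.5
for c,z in((T,47.5),):
    i=cv2.cvtColor(c["image"],cv2.COLOR_RGB2HSV).astype(int);m=(((i[...,0]<8)|(i[...,0]>172))&(i[...,1]>110)&(i[...,2]>80)).astype(np.uint8)
    n,l,s,ce=cv2.connectedComponentsWithStats(m);k=1+np.argmax([s[j,4] if 270<ce[j][0]<340 and 150<ce[j][1]<225 else 0 for j in range(1,n)])
    cn=cv2.findContours((l==k).astype(np.uint8),cv2.RETR_EXTERNAL,cv2.CHAIN_APPROX_NONE)[0][0].reshape(-1,2)
    w=plane(c,cn,z)[:,:2].astype(np.float32);print("lid",cv2.minAreaRect(w),cv2.boxPoints(cv2.minAreaRect(w)).round(1).tolist())
# rack outline corners by hand: tile origin (92,167)/4
r=[(92+472/4-88-.4,0)]
tl=lambda x,y:(x/4+92-88-.4,y/4+167-.4) 
# locator tops z=24
loc=[tl(487,157),tl(558,149),tl(490,203),tl(563,192),tl(493,241),tl(565,233),tl(496,286),tl(570,277)]
loc=[cen(T,p) for p in loc]; q=plane(T,loc,20);print("loc",np.round(loc,1).tolist(),q[:,:2].round(1).tolist())
g=plane(T,[tl(471,50),tl(583,42),tl(477,318),tl(601,305)],8);print("rack corners",g[:,:2].round(1).tolist(),g.mean(0))
p=plane(T,[(300-.5+146/4-36.5+0,0)],31)
pad=[(266+x/4-.4,156+y/4-.4) for x,y in((146,274),(237,267),(152,334),(247,328))];q=plane(T,pad,31);print("pad",q[:,:2].round(1).tolist(),q.mean(0))
```

```text
cams [array([ 444.,  129., 1000.]), array([ 50., 952., 813.])]
gA [[223.6, 171.0], [230.9, 164.6]] [[230.9, 182.9], [231.8, 188.5]]
  tri [([613.7, 214.6, 96.2], np.float64(1.27)), ([632.2, 197.1, 58.5], np.float64(1.08))]
  tri [([614.7, 215.0, 77.2], np.float64(0.13)), ([630.9, 197.0, 78.3], np.float64(0.06))]
  top83 [[613.3, 214.3, 83.0], [629.8, 196.5, 83.0]] mid [621.5 205.4  83. ] yaw of barb line -47.2 24.2
  sc83 [[627.3, 201.8, 83.0], [610.5, 220.9, 83.0]] mid [618.9 211.4  83. ] 131.3 25.4
gB [[175.0, 204.4], [182.9, 198.4]] [[231.6, 218.1], [232.0, 225.6]]
  tri [([529.1, 330.3, 98.1], np.float64(0.95)), ([544.2, 317.9, 56.7], np.float64(0.88))]
  tri [([529.0, 334.0, 76.6], np.float64(0.0)), ([543.9, 314.5, 79.2], np.float64(0.07))]
  top83 [[528.4, 332.6, 83.0], [543.4, 313.7, 83.0]] mid [535.9 323.1  83. ] yaw of barb line -51.6 24.1
  sc83 [[541.5, 317.9, 83.0], [524.8, 339.3, 83.0]] mid [533.2 328.6  83. ] 127.9 27.2
red [[225.2, 252.5], [232.5, 245.2]] [[295.2, 207.1], [298.1, 213.4]]
  tri [([417.1, 206.9, 96.5], np.float64(1.91)), ([426.3, 188.4, 57.7], np.float64
[... 321 characters left out ...]
700012207031), (138.97389221191406, 140.60806274414062), 6.081950664520264) [[512.9000244140625, 57.5], [527.7999877929688, -82.30000305175781], [666.0, -67.5999984741211], [651.0999755859375, 72.19999694824219]]
loc [[125.1, 205.8], [143.6, 203.9], [125.6, 217.1], [144.3, 215.3], [126.3, 226.9], [144.9, 224.8], [127.1, 238.1], [146.1, 236.5]] [[528.6, 479.8], [534.3, 430.5], [498.6, 476.9], [504.1, 427.0], [473.0, 473.5], [479.1, 424.2], [443.7, 469.9], [448.7, 419.7]]
rack corners [[602.1, 498.8], [608.3, 422.2], [422.3, 484.5], [432.4, 401.7]] [516.27403905 451.81193283   8.        ]
pad [[485.8, 13.0], [490.9, -46.1], [447.3, 9.2], [451.7, -52.2]] [468.95860126 -19.05353172  31.        ]
```

```bash
cat > to.py <<'E'
import sys,numpy as np
from scipy.spatial.transform import Rotation as R
def go(way,p=None,r=None):
    "way: list of (x,y,z,R); prints shift in the tool axes at start of each leg (shares), then turn (shares)"
    if p is None:
        from cell import manip
        s=manip.read_state(); p=s["eef_pos"]; r=R.from_euler("xyz",s["eef_rot"]); print("at",p.round(1),np.degrees(s["eef_rot"]).round(1),"F",s["wrist_force"].round(1),"gap",s["finger_gap"].round(1),"t",round(s["clock"],2),"q",s["joints"].round(2))
    for x,y,z,q in way:
        q=D(q) if np.isscalar(q) else q
        print((x,y,z),"shift/40:",(r.inv().apply(np.array([x,y,z])-p)/40).round(2),"turn/10deg:",np.degrees((r.inv()*q).as_rotvec()/10).round(2)); p=np.array([x,y,z]);r=q
def D(yaw): return R.from_euler("xyz",[np.pi,0,np.radians(yaw)])
E
python3 - <<'E'
from to import *
go([(370,-20,200,15.3),(622,205.5,160,43),(622,205.5,41,43)])
E
```

```text
Traceback (most recent call last):
  File "to.py", line 7, in go
    s=manip.read_state(); p=s["eef_pos"]; r=R.from_euler("xyz",s["eef_rot"]); print("at",p.round(1),np.degrees(s["eef_rot"]).round(1),"F",s["wrist_force"].round(1),"gap",s["finger_gap"].round(1),"t",round(s["clock"],2),"q",s["joints"].round(2))
                                                                                                                                                                          ^^^^^^^^^^^^^^^^^^^^^
AttributeError: 'float' object has no attribute 'round'
```

```bash
sed -i 's/s\["finger_gap"\].round(1)/round(s["finger_gap"],1)/' to.py
python3 - <<'E'
from to import *
go([(370,-20,200,15.3),(622,205.5,160,43),(622,205.5,41,43)])
E
```

```text
at [ 145.5 -530.1  173.2] [-179.9   -0.    15.3] F [-0.  -0.2 -0.8] gap 94.0 t 0.1 q [-1.37  0.3   1.52 -0.    1.32 -0.07]
(370, -20, 200) shift/40: [  8.79 -10.81  -0.66] turn/10deg: [-0.01 -0.    0.  ]
(622, 205.5, 160) shift/40: [ 7.56 -3.78  1.  ] turn/10deg: [ 0.    0.   -2.77]
(622, 205.5, 41) shift/40: [ 0.   -0.    2.98] turn/10deg: [0. 0. 0.]
```

>>> jog_arm([
  {"dx": 0.63, "dy": -0.77, "dz": -0.1, "gripper": 0},
  {"dx": 0.63, "dy": -0.77, "dz": -0.1},
  {"dx": 0.63, "dy": -0.77, "dz": -0.1},
  {"dx": 0.63, "dy": -0.77, "dz": -0.1},
  {"dx": 0.63, "dy": -0.77, "dz": -0.1},
  {"dx": 0.63, "dy": -0.77, "dz": -0.1},
  {"dx": 0.63, "dy": -0.77},
  {"dx": 0.63, "dy": -0.77},
  {"dx": 0.63, "dy": -0.77},
  {"dx": 0.63, "dy": -0.77},
])

```text
schema error: expected keys dx, dy, dz, ax, ay, az, gripper
```

>>> jog_arm([
  {"dx": 0.63, "dy": -0.77},
  {"dx": 0.63, "dy": -0.77},
  {"dx": 0.63, "dy": -0.77},
  {"dx": 0.63, "dy": -0.77},
  {"az": -0.69},
  {"az": -0.69},
  {"az": -0.69},
  {"az": -0.7},
  {},
])

```text
schema error: expected keys dx, dy, dz, ax, ay, az, gripper
```

Run:
```python
from to import *
go([(622,205.5,160,43),(622,205.5,41,43)])
```

```text
at [ 145.5 -530.1  173.2] [-179.9   -0.    15.3] F [-0.  -0.2 -0.8] gap 94.0 t 0.1 q [-1.37  0.3   1.52 -0.    1.32 -0.07]
(622, 205.5, 160) shift/40: [ 16.36 -14.58   0.35] turn/10deg: [-0.01 -0.   -2.77]
(622, 205.5, 41) shift/40: [ 0.   -0.    2.98] turn/10deg: [0. 0. 0.]
```

>>> jog_arm([
  {"dx": 0.63, "dy": -0.77, "dz": -0.1, "ax": 0, "ay": 0, "az": 0, "gripper": 0},
  {"dx": 0.63, "dy": -0.77, "dz": -0.1, "ax": 0, "ay": 0, "az": 0, "gripper": 0},
  {"dx": 0.63, "dy": -0.77, "dz": -0.1, "ax": 0, "ay": 0, "az": 0, "gripper": 0},
  {"dx": 0.63, "dy": -0.77, "dz": -0.1, "ax": 0, "ay": 0, "az": 0, "gripper": 0},
  {"dx": 0.63, "dy": -0.77, "dz": -0.1, "ax": 0, "ay": 0, "az": 0, "gripper": 0},
  {"dx": 0.63, "dy": -0.77, "dz": -0.1, "ax": 0, "ay": 0, "az": 0, "gripper": 0},
  {"dx": 0.63, "dy": -0.77, "dz": 0, "ax": 0, "ay": 0, "az": 0, "gripper": 0},
  {"dx": 0.63, "dy": -0.77, "dz": 0, "ax": 0, "ay": 0, "az": 0, "gripper": 0},
  {"dx": 0.63, "dy": -0.77, "dz": 0, "ax": 0, "ay": 0, "az": 0, "gripper": 0},
  {"dx": 0.63, "dy": -0.77, "dz": 0, "ax": 0, "ay": 0, "az": 0, "gripper": 0},
])

```text
clock: 1.35
eef_pos: [307.3, -165.4, 197.7]
eef_rot: [-3.142, -0.0, 0.268]
wrist_force: [0.2, 0.4, -0.2]
finger_gap: 94.1
finger_force: 0.0
```

>>> jog_arm([
  {"dx": 0.63, "dy": -0.77, "dz": 0, "ax": 0, "ay": 0, "az": 0, "gripper": 0},
  {"dx": 0.63, "dy": -0.77, "dz": 0, "ax": 0, "ay": 0, "az": 0, "gripper": 0},
  {"dx": 0.63, "dy": -0.77, "dz": 0, "ax": 0, "ay": 0, "az": 0, "gripper": 0},
  {"dx": 0.63, "dy": -0.77, "dz": 0, "ax": 0, "ay": 0, "az": 0, "gripper": 0},
  {"dx": 0, "dy": 0, "dz": 0, "ax": 0, "ay": 0, "az": -0.92, "gripper": 0},
  {"dx": 0, "dy": 0, "dz": 0, "ax": 0, "ay": 0, "az": -0.92, "gripper": 0},
  {"dx": 0, "dy": 0, "dz": 0, "ax": 0, "ay": 0, "az": -0.93, "gripper": 0},
  {"dx": 0, "dy": 0, "dz": 0, "ax": 0, "ay": 0, "az": 0, "gripper": 0},
])

```text
clock: 2.35
eef_pos: [371.5, -21.2, 197.6]
eef_rot: [-3.141, 0.0, 0.75]
wrist_force: [0.5, -0.1, -0.1]
finger_gap: 94.4
finger_force: 0.0
```

Run:
```python
from to import *
go([(622,205.5,160,43),(622,205.5,41,43)])
```

```text
at [371.5 -21.2 197.6] [-180.    0.   43.] F [ 0.5 -0.1 -0.1] gap 94.4 t 2.35 q [-0.16 -0.13  1.93  0.    1.34  0.67]
(622, 205.5, 160) shift/40: [8.44 0.13 0.94] turn/10deg: [-0.  0. -0.]
(622, 205.5, 41) shift/40: [ 0.   -0.    2.98] turn/10deg: [0. 0. 0.]
```

>>> jog_arm([
  {"dx": 0.94, "dy": 0.01, "dz": 0.1, "ax": 0, "ay": 0, "az": 0, "gripper": 0},
  {"dx": 0.94, "dy": 0.02, "dz": 0.1, "ax": 0, "ay": 0, "az": 0, "gripper": 0},
  {"dx": 0.94, "dy": 0.01, "dz": 0.1, "ax": 0, "ay": 0, "az": 0, "gripper": 0},
  {"dx": 0.94, "dy": 0.02, "dz": 0.1, "ax": 0, "ay": 0, "az": 0, "gripper": 0},
  {"dx": 0.94, "dy": 0.01, "dz": 0.1, "ax": 0, "ay": 0, "az": 0, "gripper": 0},
  {"dx": 0.94, "dy": 0.02, "dz": 0.1, "ax": 0, "ay": 0, "az": 0, "gripper": 0},
  {"dx": 0.94, "dy": 0.01, "dz": 0.1, "ax": 0, "ay": 0, "az": 0, "gripper": 0},
  {"dx": 0.93, "dy": 0.02, "dz": 0.1, "ax": 0, "ay": 0, "az": 0, "gripper": 0},
  {"dx": 0.93, "dy": 0.01, "dz": 0.1, "ax": 0, "ay": 0, "az": 0, "gripper": 0},
  {"dx": 0, "dy": 0, "dz": 0, "ax": 0, "ay": 0, "az": 0, "gripper": 0},
])

```text
clock: 3.6
eef_pos: [622.3, 206.5, 160.0]
eef_rot: [-3.141, 0.002, 0.748]
wrist_force: [0.1, -0.4, -0.9]
finger_gap: 93.9
finger_force: 0.0
```

>>> jog_arm([
  {"dx": 0, "dy": 0, "dz": 0.75, "ax": 0, "ay": 0, "az": 0, "gripper": 0},
  {"dx": 0, "dy": 0, "dz": 0.5, "ax": 0, "ay": 0, "az": 0, "gripper": 0},
  {"dx": 0, "dy": 0, "dz": 0, "ax": 0, "ay": 0, "az": 0, "gripper": 0},
])

```text
clock: 3.98
eef_pos: [620.9, 204.7, 110.6]
eef_rot: [-3.14, 0.003, 0.749]
wrist_force: [-0.1, -0.1, 0.6]
finger_gap: 94.3
finger_force: 0.0
```

Run:
```python
from to import *
go([(622,205.5,41,43),(622,205.5,165,43),(516.4,453.6,165,6.5)])
from h import *
from cell import cams
for n in("top","scene"):
    c=cams.camera(n);cv2.imwrite(f"pics/{n}1.png",tiles(c,[tuple(map(int,proj(c,[622,205.5,100])[0]))],60,6))
im=[cv2.imread(f"pics/{n}1.png") for n in("top","scene")];cv2.imwrite("pics/g1.png",np.hstack(im))
```

```text
at [620.9 204.7 110.6] [-1.799e+02  1.000e-01  4.290e+01] F [-0.1 -0.1  0.6] gap 94.3 t 3.98 q [ 0.26  0.59  1.26 -0.    1.3   1.08]
(622, 205.5, 41) shift/40: [0.04 0.01 1.74] turn/10deg: [-0.01  0.01 -0.01]
(622, 205.5, 165) shift/40: [ 0.   0.  -3.1] turn/10deg: [0. 0. 0.]
(516.4, 453.6, 165) shift/40: [ 2.3  -6.34 -0.  ] turn/10deg: [ 0.   -0.    3.65]
```

View pics/g1.png

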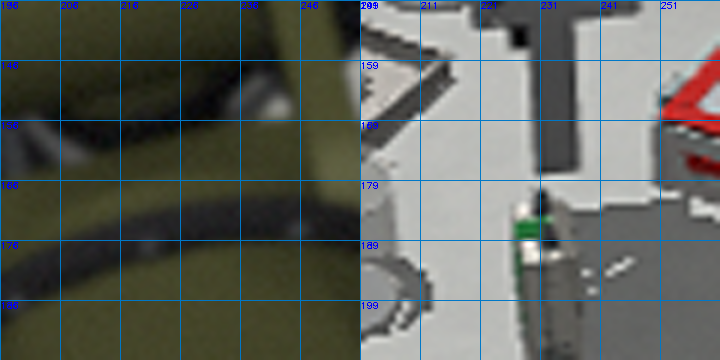

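The right-hand crop (scene camera) shows one finger tip ending near (233,178), with the cassette top at (229–233,185–192). I'll check that against the predicted finger positions.

Run:
```python
from h import *
S=load("scene")
u=np.array([np.sin(np.radians(42.9)),-np.cos(np.radians(42.9)),0])
for s in(47,53,59.5,-47,-53,-59.5): print(s,proj(S,np.array([620.9,204.7,102.6])+s*u)[0].round(1))
x=np.array([u[1]*-1,u[0],0])
print([proj(S,np.array([620.9,204.7,102.6])+53*u+k*x)[0].round(1).tolist() for k in(-8,8)])
```

```text
47 [229.8 168.6]
53 [229.6 167.3]
59.5 [229.3 166. ]
-47 [234.2 189.1]
-53 [234.4 190.5]
-59.5 [234.8 192. ]
[[232.4, 167.1], [226.7, 167.6]]
```

Run:
```python
from h import *
from cell import cams
c=cams.camera("scene");np.save("s2.npy",c,allow_pickle=True)
cv2.imwrite("pics/s2.png",cv2.resize(c["image"][120:220,185:285,::-1],(600,600),interpolation=cv2.INTER_NEAREST))
```

```text
(no output)
```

View pics/s2.png

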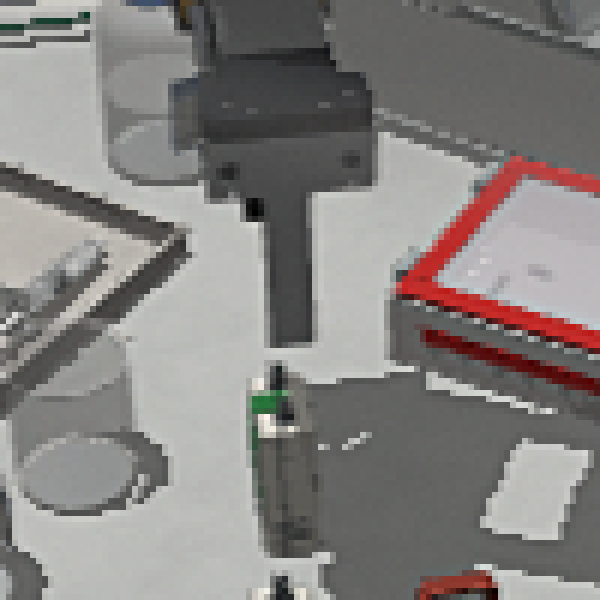

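The scene crop shows the near finger's tip at about (233.8,177.5) and the body's lower edge at about row 152. The prediction for the tip was row 190, so I'll work out whether the pose or the model is off.

Run:
```python
from h import *
from cell import manip
s=manip.read_state();print(s["eef_pos"].round(1),s["joints"].round(3),s["clock"],manip.nose_length,[a for a in dir(manip) if a[0]!='_'])
S=load("s2")
u=np.array([np.sin(np.radians(42.9)),-np.cos(np.radians(42.9)),0])
b=np.array([620.9,204.7,0])
for sh in(0,-47,-53,-59.5,-88):
  print(sh,[(z,proj(S,b+sh*u+[0,0,z])[0].round(1).tolist()) for z in(90,102.6,120,140,160,199.6,230)])
```

```text
[622.3 205.3 113.1] [ 0.263  0.584  1.259 -0.     1.297  1.084] 4.125 8.0 ['Unreachable', 'nose_length', 'read_state']
0 [(90, [232.1, 182.2]), (102.6, [231.9, 178.5]), (120, [231.7, 173.4]), (140, [231.4, 167.4]), (160, [231.1, 161.2]), (199.6, [230.4, 148.6]), (230, [229.9, 138.6])]
-47 [(90, [234.3, 192.8]), (102.6, [234.2, 189.1]), (120, [233.9, 183.9]), (140, [233.6, 177.8]), (160, [233.3, 171.6]), (199.6, [232.7, 158.8]), (230, [232.3, 148.6])]
-53 [(90, [234.6, 194.2]), (102.6, [234.4, 190.5]), (120, [234.2, 185.3]), (140, [233.9, 179.2]), (160, [233.6, 172.9]), (199.6, [233.0, 160.2]), (230, [232.6, 149.9])]
-59.5 [(90, [234.9, 195.7]), (102.6, [234.8, 192.0]), (120, [234.5, 186.8]), (140, [234.3, 180.7]), (160, [234.0, 174.4]), (199.6, [233.4, 161.6]), (230, [232.9, 151.4])]
-88 [(90, [236.4, 202.6]), (102.6, [236.2, 198.9]), (120, [236.0, 193.6]), (140, [235.7, 187.5]), (160, [235.5, 181.2]), (199.6, [234.9, 168.2]), (230, [234.4, 157.9])]
```

>>> jog_arm([
  {"dx": -0.75, "dy": 0.16, "dz": 0, "ax": 0, "ay": 0, "az": 0, "gripper": 1},
  {"dx": -0.75, "dy": 0.16, "dz": 0, "ax": 0, "ay": 0, "az": 0, "gripper": 1},
  {"dx": -0.75, "dy": 0.16, "dz": 0, "ax": 0, "ay": 0, "az": 0, "gripper": 1},
  {"dx": 0, "dy": 0, "dz": 0.8, "ax": 0, "ay": 0, "az": 0, "gripper": 1},
  {"dx": 0, "dy": 0, "dz": 0.8, "ax": 0, "ay": 0, "az": 0, "gripper": 1},
  {"dx": 0, "dy": 0, "dz": 0.6, "ax": 0, "ay": 0, "az": 0, "gripper": 1},
  {"dx": 0, "dy": 0, "dz": 0.1, "ax": 0, "ay": 0, "az": 0, "gripper": 1},
  {"dx": 0, "dy": 0, "dz": 0, "ax": 0, "ay": 0, "az": 0, "gripper": 1},
])

```text
clock: 5.12
eef_pos: [569.9, 130.0, 21.0]
eef_rot: [3.141, -0.001, 0.751]
wrist_force: [0.8, -0.5, -0.2]
finger_gap: 17.5
finger_force: 0.0
```

Run:
```python
from h import *
from cell import cams,manip
c=cams.camera("scene");np.save("s3.npy",c,allow_pickle=True)
s=manip.read_state();p=s["eef_pos"];print(p.round(1),s["wrist_force"].round(1),s["finger_gap"],s["clock"])
print("tip",proj(c,p-[0,0,8]),"bench below",proj(c,[p[0],p[1],0]), "bodybottom",proj(c,p+[0,0,89]))
x,y=map(int,proj(c,p)[0]); print(x-25,y-35)
cv2.imwrite("pics/s3.png",cv2.resize(c["image"][y-35:y+25,x-30:x+30,::-1],(600,600),interpolation=cv2.INTER_NEAREST))
```

```text
[570.  130.1  21.2] [-0.3  0.5  0.4] 13.44537818982309 5.175
tip [[262.21065251 195.62659702]] bench below [[262.19346405 199.10208147]] bodybottom [[262.34392023 168.70067935]]
237 158
```

View pics/s3.png

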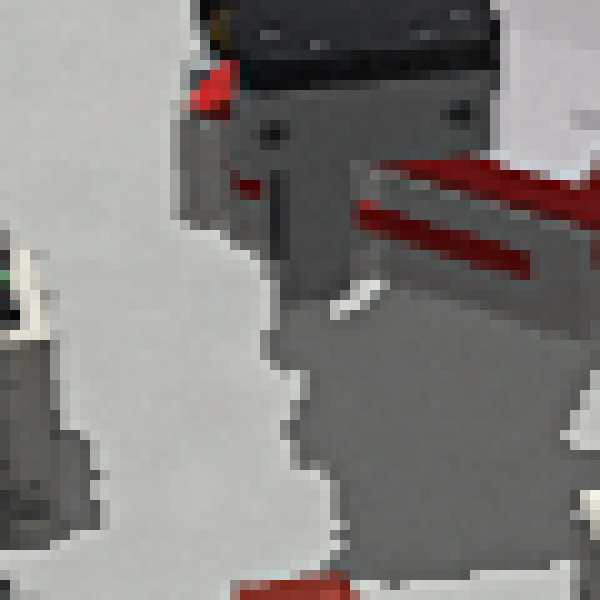

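The picture shows the closed fingertip at about (263.5,188), where the state predicts row 196–198. The real tip seems to stand about 35 mm higher than nose_length says, so I'll test it by touching the bench gently.

>>> jog_arm([
  {"dx": 0, "dy": 0, "dz": 0.2, "ax": 0, "ay": 0, "az": 0, "gripper": 1},
  {"dx": 0, "dy": 0, "dz": 0.1, "ax": 0, "ay": 0, "az": 0, "gripper": 1},
  {"dx": 0, "dy": 0, "dz": 0.1, "ax": 0, "ay": 0, "az": 0, "gripper": 1},
  {"dx": 0, "dy": 0, "dz": 0, "ax": 0, "ay": 0, "az": 0, "gripper": 1},
])

```text
clock: 5.68
eef_pos: [569.1, 129.9, 3.4]
eef_rot: [-3.141, 0.0, 0.751]
wrist_force: [-0.7, -0.5, 0.2]
finger_gap: 0.2
finger_force: 0.0
```

>>> jog_arm([
  {"dx": 0, "dy": 0, "dz": 0.2, "ax": 0, "ay": 0, "az": 0, "gripper": 1},
  {"dx": 0, "dy": 0, "dz": 0.2, "ax": 0, "ay": 0, "az": 0, "gripper": 1},
  {"dx": 0, "dy": 0, "dz": 0, "ax": 0, "ay": 0, "az": 0, "gripper": 1},
])

```text
clock: 6.05
eef_pos: [568.8, 129.9, -13.2]
eef_rot: [-3.141, 0.001, 0.751]
wrist_force: [-0.4, -0.3, 0.5]
finger_gap: 0.4
finger_force: 0.0
```

Run:
```python
from h import *
from cell import cams,manip
c=cams.camera("scene");s=manip.read_state();p=s["eef_pos"];print(p.round(1),s["wrist_force"].round(1))
g=cv2.cvtColor(c["image"],cv2.COLOR_RGB2GRAY);x=263
for x in(260,262,264): print(x,g[180:204,x].tolist())
print("rows for tip z (near finger, s=-13):",[(z,proj(c,p*[1,1,0]+[-.68*13,.73*13,z])[0].round(1).tolist()) for z in(0,10,20,30)])
```

```text
[569.  129.9 -12.7] [-0.7  0.5  0.8]
260 [75, 39, 43, 72, 69, 72, 66, 68, 64, 65, 64, 61, 60, 65, 71, 71, 104, 100, 95, 95, 95, 93, 92, 209]
262 [74, 73, 74, 73, 72, 73, 72, 70, 71, 72, 74, 72, 72, 71, 70, 78, 105, 103, 100, 104, 103, 103, 98, 95]
264 [72, 72, 74, 73, 73, 70, 73, 70, 71, 70, 71, 71, 73, 70, 69, 83, 109, 103, 103, 103, 103, 101, 101, 102]
rows for tip z (near finger, s=-13): [(0, [263.3, 202.0]), (10, [263.3, 199.4]), (20, [263.4, 196.7]), (30, [263.4, 194.0])]
```

>>> jog_arm([
  {"dx": 0, "dy": 0, "dz": 0.2, "ax": 0, "ay": 0, "az": 0, "gripper": 1},
  {"dx": 0, "dy": 0, "dz": 0.1, "ax": 0, "ay": 0, "az": 0, "gripper": 1},
  {"dx": 0, "dy": 0, "dz": 0, "ax": 0, "ay": 0, "az": 0, "gripper": 1},
])

```text
clock: 6.48
eef_pos: [569.0, 129.9, -24.7]
eef_rot: [-3.141, 0.001, 0.751]
wrist_force: [-0.5, -0.3, 0.2]
finger_gap: 0.4
finger_force: 0.0
```

>>> jog_arm([
  {"dx": 0, "dy": 0, "dz": 0.08, "ax": 0, "ay": 0, "az": 0, "gripper": 1},
  {"dx": 0, "dy": 0, "dz": 0, "ax": 0, "ay": 0, "az": 0, "gripper": 1},
])

```text
clock: 6.72
eef_pos: [569.2, 130.0, -27.6]
eef_rot: [-3.141, 0.0, 0.751]
wrist_force: [-0.6, 0.4, 0.6]
finger_gap: 0.5
finger_force: 0.0
```

>>> jog_arm([
  {"dx": 0, "dy": 0, "dz": 0.05, "ax": 0, "ay": 0, "az": 0, "gripper": 1},
  {"dx": 0, "dy": 0, "dz": 0, "ax": 0, "ay": 0, "az": 0, "gripper": 1},
])

```text
clock: 6.98
eef_pos: [569.2, 129.9, -29.6]
eef_rot: [-3.141, 0.0, 0.751]
wrist_force: [0.2, -1.0, 0.3]
finger_gap: 0.6
finger_force: 0.0
```

>>> jog_arm([
  {"dx": 0, "dy": 0, "dz": 0.06, "ax": 0, "ay": 0, "az": 0, "gripper": 1},
  {"dx": 0, "dy": 0, "dz": 0, "ax": 0, "ay": 0, "az": 0, "gripper": 1},
])

```text
clock: 7.22
eef_pos: [569.5, 130.0, -31.4]
eef_rot: [3.141, -0.0, 0.751]
wrist_force: [-2.1, -0.4, 5.5]
finger_gap: 0.6
finger_force: 3.0
```

>>> jog_arm([
  {"dx": 0, "dy": 0, "dz": 0.05, "ax": 0, "ay": 0, "az": 0, "gripper": 1},
  {"dx": 0, "dy": 0, "dz": 0, "ax": 0, "ay": 0, "az": 0, "gripper": 1},
])

```text
clock: 7.48
eef_pos: [569.6, 130.0, -31.6]
eef_rot: [3.141, -0.001, 0.751]
wrist_force: [-12.7, -2.9, 28.0]
finger_gap: 0.8
finger_force: 14.1
```

>>> jog_arm([
  {"dx": 0, "dy": 0, "dz": 0.05, "ax": 0, "ay": 0, "az": 0, "gripper": 1},
  {"dx": 0, "dy": 0, "dz": 0, "ax": 0, "ay": 0, "az": 0, "gripper": 1},
])

```text
clock: 7.72
eef_pos: [569.8, 130.1, -31.7]
eef_rot: [3.141, -0.001, 0.751]
wrist_force: [-23.3, -4.3, 50.9]
finger_gap: 0.4
finger_force: 25.3
```

The fingers touch the bench at a reported z of −31.4, so the real fingertip height is eef z + 31.5, about 39.5 mm higher than stated. I'll use that from here, lift, and go back to the far green cassette.

>>> jog_arm([
  {"dx": 0, "dy": 0, "dz": -0.6, "ax": 0, "ay": 0, "az": 0, "gripper": 0.5},
  {"dx": 0, "dy": 0, "dz": -0.9, "ax": 0, "ay": 0, "az": 0, "gripper": 0},
  {"dx": 0, "dy": 0, "dz": -0.9, "ax": 0, "ay": 0, "az": 0, "gripper": 0},
  {"dx": 0, "dy": 0, "dz": -0.8, "ax": 0, "ay": 0, "az": 0, "gripper": 0},
  {"dx": 0.77, "dy": -0.16, "dz": 0, "ax": 0, "ay": 0, "az": 0, "gripper": 0},
  {"dx": 0.77, "dy": -0.16, "dz": 0, "ax": 0, "ay": 0, "az": 0, "gripper": 0},
  {"dx": 0.75, "dy": -0.16, "dz": 0, "ax": 0, "ay": 0, "az": 0, "gripper": 0},
  {"dx": 0, "dy": 0, "dz": 0, "ax": 0, "ay": 0, "az": 0, "gripper": 0},
  {"dx": 0, "dy": 0, "dz": 0, "ax": 0, "ay": 0, "az": 0, "gripper": 0},
])

```text
clock: 8.85
eef_pos: [622.7, 206.0, 91.8]
eef_rot: [-3.141, 0.001, 0.751]
wrist_force: [-0.1, -0.3, 0.7]
finger_gap: 87.1
finger_force: 0.0
```

Run:
```python
from to import *
go([(622,205.5,1.5,43),(622,205.5,125,43),(516.4,453.6,125,6.5)])
```

```text
at [622.7 206.   91.8] [-180.    0.   43.] F [-0.1 -0.3  0.7] gap 87.1 t 8.85 q [ 0.26  0.61  1.28 -0.    1.26  1.08]
(622, 205.5, 1.5) shift/40: [-0.02 -0.    2.26] turn/10deg: [-0.  0.  0.]
(622, 205.5, 125) shift/40: [ 0.    0.   -3.09] turn/10deg: [0. 0. 0.]
(516.4, 453.6, 125) shift/40: [ 2.3  -6.34 -0.  ] turn/10deg: [ 0.   -0.    3.65]
```

>>> jog_arm([
  {"dx": 0, "dy": 0, "dz": 0.8, "ax": 0, "ay": 0, "az": 0, "gripper": 0},
  {"dx": -0.02, "dy": 0, "dz": 0.8, "ax": 0, "ay": 0, "az": 0, "gripper": 0},
  {"dx": 0, "dy": 0, "dz": 0.66, "ax": 0, "ay": 0, "az": 0, "gripper": 0},
  {"dx": 0, "dy": 0, "dz": 0, "ax": 0, "ay": 0, "az": 0, "gripper": 0},
])

```text
clock: 9.35
eef_pos: [621.2, 204.9, 0.2]
eef_rot: [-3.14, 0.003, 0.75]
wrist_force: [1.3, -0.0, 0.0]
finger_gap: 93.7
finger_force: 0.0
```

>>> jog_arm([
  {"dx": 0, "dy": 0, "dz": 0, "ax": 0, "ay": 0, "az": 0, "gripper": 1},
  {"dx": 0, "dy": 0, "dz": 0, "ax": 0, "ay": 0, "az": 0, "gripper": 1},
  {"dx": 0, "dy": 0, "dz": 0, "ax": 0, "ay": 0, "az": 0, "gripper": 1},
  {"dx": 0, "dy": 0, "dz": 0, "ax": 0, "ay": 0, "az": 0, "gripper": 1},
  {"dx": 0, "dy": 0, "dz": 0, "ax": 0, "ay": 0, "az": 0, "gripper": 1},
  {"dx": 0, "dy": 0, "dz": 0, "ax": 0, "ay": 0, "az": 0, "gripper": 1},
], squeeze=20)

```text
clock: 10.1
eef_pos: [622.5, 206.1, 1.8]
eef_rot: [-3.141, 0.0, 0.751]
wrist_force: [-0.3, 0.4, 0.1]
finger_gap: 44.1
finger_force: 20.0
```

>>> jog_arm([
  {"dx": 0, "dy": 0, "dz": -0.7, "ax": 0, "ay": 0, "az": 0, "gripper": 1},
  {"dx": 0, "dy": 0, "dz": -0.8, "ax": 0, "ay": 0, "az": 0, "gripper": 1},
  {"dx": 0, "dy": 0, "dz": -0.8, "ax": 0, "ay": 0, "az": 0, "gripper": 1},
  {"dx": 0, "dy": 0, "dz": -0.8, "ax": 0, "ay": 0, "az": 0, "gripper": 1},
  {"dx": 0.29, "dy": -0.79, "dz": 0, "ax": 0, "ay": 0, "az": 0, "gripper": 1},
  {"dx": 0.29, "dy": -0.79, "dz": 0, "ax": 0, "ay": 0, "az": 0, "gripper": 1},
  {"dx": 0.29, "dy": -0.79, "dz": 0, "ax": 0, "ay": 0, "az": 0, "gripper": 1},
  {"dx": 0.29, "dy": -0.79, "dz": 0, "ax": 0, "ay": 0, "az": 0, "gripper": 1},
  {"dx": 0.29, "dy": -0.79, "dz": 0, "ax": 0, "ay": 0, "az": 0, "gripper": 1},
  {"dx": 0.29, "dy": -0.79, "dz": 0, "ax": 0, "ay": 0, "az": 0, "gripper": 1},
])

```text
clock: 11.35
eef_pos: [543.4, 392.9, 125.4]
eef_rot: [-3.142, 0.001, 0.751]
wrist_force: [0.4, -0.0, -1.1]
finger_gap: 44.0
finger_force: 20.0
```

>>> jog_arm([
  {"dx": 0.29, "dy": -0.79, "dz": 0, "ax": 0, "ay": 0, "az": 0, "gripper": 1},
  {"dx": 0.28, "dy": -0.79, "dz": 0, "ax": 0, "ay": 0, "az": 0, "gripper": 1},
  {"dx": 0, "dy": 0, "dz": 0, "ax": 0, "ay": 0, "az": 0.9, "gripper": 1},
  {"dx": 0, "dy": 0, "dz": 0, "ax": 0, "ay": 0, "az": 0.9, "gripper": 1},
  {"dx": 0, "dy": 0, "dz": 0, "ax": 0, "ay": 0, "az": 0.9, "gripper": 1},
  {"dx": 0, "dy": 0, "dz": 0, "ax": 0, "ay": 0, "az": 0.95, "gripper": 1},
  {"dx": 0, "dy": 0, "dz": 0, "ax": 0, "ay": 0, "az": 0, "gripper": 1},
])

```text
clock: 12.22
eef_pos: [517.4, 453.7, 125.4]
eef_rot: [3.141, 0.0, 0.115]
wrist_force: [0.7, 0.3, -1.6]
finger_gap: 43.6
finger_force: 20.0
```

Run:
```python
from to import *
go([(516.4,453.6,30,6.5),(516.4,453.6,9.5,6.5)])
```

```text
at [517.4 453.7 125.4] [180.    0.    6.6] F [ 0.7  0.3 -1.6] gap 43.6 t 12.22 q [ 0.67  0.65  1.12 -0.    1.37  2.12]
(516.4, 453.6, 30) shift/40: [-0.02 -0.    2.39] turn/10deg: [0.   0.   0.01]
(516.4, 453.6, 9.5) shift/40: [ 0.   -0.    0.51] turn/10deg: [0. 0. 0.]
```

>>> jog_arm([
  {"dx": -0.02, "dy": 0, "dz": 0.8, "ax": 0, "ay": 0, "az": 0, "gripper": 1},
  {"dx": 0, "dy": 0, "dz": 0.8, "ax": 0, "ay": 0, "az": 0, "gripper": 1},
  {"dx": 0, "dy": 0, "dz": 0.75, "ax": 0, "ay": 0, "az": 0, "gripper": 1},
  {"dx": 0, "dy": 0, "dz": 0.2, "ax": 0, "ay": 0, "az": 0, "gripper": 1},
  {"dx": 0, "dy": 0, "dz": 0, "ax": 0, "ay": 0, "az": 0, "gripper": 1},
])

```text
clock: 12.85
eef_pos: [516.5, 453.9, 23.7]
eef_rot: [-3.142, 0.001, 0.116]
wrist_force: [-0.8, 1.2, -1.4]
finger_gap: 43.8
finger_force: 20.0
```

>>> jog_arm([
  {"dx": 0, "dy": 0, "dz": 0.15, "ax": 0, "ay": 0, "az": 0, "gripper": 1},
  {"dx": 0, "dy": 0, "dz": 0.12, "ax": 0, "ay": 0, "az": 0, "gripper": 1},
  {"dx": 0, "dy": 0, "dz": 0, "ax": 0, "ay": 0, "az": 0, "gripper": 1},
])

```text
clock: 13.22
eef_pos: [516.7, 454.0, 12.9]
eef_rot: [-3.141, -0.0, 0.114]
wrist_force: [1.7, 4.8, -4.0]
finger_gap: 44.0
finger_force: 20.0
```

Run:
```python
from to import *
go([(516.4,453.6,9.5,6.5)])
from h import *
from cell import cams
c=cams.camera("scene");x,y=map(int,proj(c,[516,453,40])[0]);print(x,y)
cv2.imwrite("pics/n2.png",cv2.resize(c["image"][y-50:y+30,x-50:x+50,::-1],(800,640)[:2],interpolation=cv2.INTER_NEAREST)[:600])
```

```text
at [516.7 454.   12.9] [-180.    -0.     6.6] F [ 1.7  4.8 -4. ] gap 44.0 t 13.22 q [0.67 0.76 1.22 0.   1.16 2.12]
(516.4, 453.6, 9.5) shift/40: [-0.01  0.01  0.08] turn/10deg: [-0.   -0.    0.01]
207 268
```

>>> jog_arm([
  {"dx": 0, "dy": -0.04, "dz": 0, "ax": 0, "ay": 0, "az": 0, "gripper": 1},
  {"dx": 0, "dy": 0, "dz": 0.08, "ax": 0, "ay": 0, "az": 0, "gripper": 1},
  {"dx": 0, "dy": 0, "dz": 0, "ax": 0, "ay": 0, "az": 0, "gripper": 1},
])

```text
clock: 13.65
eef_pos: [516.6, 455.2, 9.7]
eef_rot: [3.141, 0.0, 0.114]
wrist_force: [0.2, -0.1, -0.9]
finger_gap: 43.9
finger_force: 20.0
```

>>> jog_arm([
  {"dx": 0, "dy": 0, "dz": 0.04, "ax": 0, "ay": 0, "az": 0, "gripper": 1},
  {"dx": 0, "dy": 0, "dz": 0, "ax": 0, "ay": 0, "az": 0, "gripper": 0},
  {"dx": 0, "dy": 0, "dz": 0, "ax": 0, "ay": 0, "az": 0, "gripper": 0},
  {"dx": 0, "dy": 0, "dz": 0, "ax": 0, "ay": 0, "az": 0, "gripper": 0},
  {"dx": 0, "dy": 0, "dz": -0.2, "ax": 0, "ay": 0, "az": 0, "gripper": 0},
  {"dx": 0, "dy": 0, "dz": -0.8, "ax": 0, "ay": 0, "az": 0, "gripper": 0},
  {"dx": 0, "dy": 0, "dz": -0.8, "ax": 0, "ay": 0, "az": 0, "gripper": 0},
  {"dx": 0, "dy": 0, "dz": -0.8, "ax": 0, "ay": 0, "az": 0, "gripper": 0},
])

```text
clock: 14.65
eef_pos: [516.5, 455.3, 113.9]
eef_rot: [-3.141, -0.0, 0.114]
wrist_force: [0.8, -0.2, -0.6]
finger_gap: 93.9
finger_force: 0.0
```

Run:
```python
from to import *
go([(536,323.5,90,6.5),(536,323.5,1.5,38.5),(536,323.5,105,38.5),(461.3,448.5,105,6.5)])
from h import *
from cell import cams
c=cams.camera("scene");S=load("scene")
i=cv2.cvtColor(c["image"],cv2.COLOR_RGB2HSV).astype(int);h,s,v=i[...,0],i[...,1],i[...,2];print([b for b in blobs(c,(h>45)&(h<85)&(s>100)&(v>60)) if b[0][1]>150])
print("expect tag/top",proj(c,[[516.5,455.2,85]]))
```

```text
at [516.5 455.3 113.9] [-180.    -0.     6.5] F [ 0.8 -0.2 -0.6] gap 93.9 t 14.65 q [0.67 0.66 1.14 0.   1.34 2.13]
(536, 323.5, 90) shift/40: [0.11 3.33 0.6 ] turn/10deg: [-0. -0.  0.]
(536, 323.5, 1.5) shift/40: [ 0.   -0.    2.21] turn/10deg: [-0.   0.  -3.2]
(536, 323.5, 105) shift/40: [ 0.    0.   -2.59] turn/10deg: [0. 0. 0.]
(461.3, 448.5, 105) shift/40: [ 0.48 -3.61 -0.  ] turn/10deg: [ 0.  -0.   3.2]
[([89.0, 158.0], 7), ([229.4, 222.6], 18), ([180.6, 248.2], 20), ([202.8, 255.3], 23)]
expect tag/top [[204.98433002 256.11113312]]
```

>>> jog_arm([
  {"dx": 0.03, "dy": 0.8, "dz": 0, "ax": 0, "ay": 0, "az": 0, "gripper": 0},
  {"dx": 0.03, "dy": 0.83, "dz": 0.1, "ax": 0, "ay": 0, "az": 0, "gripper": 0},
  {"dx": 0.03, "dy": 0.83, "dz": 0.2, "ax": 0, "ay": 0, "az": 0, "gripper": 0},
  {"dx": 0.03, "dy": 0.83, "dz": 0.3, "ax": 0, "ay": 0, "az": 0, "gripper": 0},
  {"dx": 0, "dy": 0, "dz": 0, "ax": 0, "ay": 0, "az": -0.8, "gripper": 0},
  {"dx": 0, "dy": 0, "dz": 0, "ax": 0, "ay": 0, "az": -0.8, "gripper": 0},
  {"dx": 0, "dy": 0, "dz": 0, "ax": 0, "ay": 0, "az": -0.8, "gripper": 0},
  {"dx": 0, "dy": 0, "dz": 0, "ax": 0, "ay": 0, "az": -0.8, "gripper": 0},
  {"dx": 0, "dy": 0, "dz": 0, "ax": 0, "ay": 0, "az": 0, "gripper": 0},
])

```text
clock: 15.82
eef_pos: [536.4, 325.1, 88.4]
eef_rot: [3.142, -0.0, 0.672]
wrist_force: [0.5, 0.1, -0.9]
finger_gap: 93.9
finger_force: 0.0
```

Run:
```python
from to import *
go([(536,324.5,1.5,38.5),(536,324.5,105,38.5),(461.3,448.7,105,6.5)])
```

```text
at [536.4 325.1  88.4] [180.   -0.   38.5] F [ 0.5  0.1 -0.9] gap 93.9 t 15.82 q [ 0.49  0.55  1.38 -0.    1.22  1.39]
(536, 324.5, 1.5) shift/40: [-0.02  0.01  2.17] turn/10deg: [ 0. -0. -0.]
(536, 324.5, 105) shift/40: [ 0.    0.   -2.59] turn/10deg: [0. 0. 0.]
(461.3, 448.7, 105) shift/40: [ 0.47 -3.59 -0.  ] turn/10deg: [ 0.  -0.   3.2]
```

>>> jog_arm([
  {"dx": 0, "dy": 0, "dz": 0.8, "ax": 0, "ay": 0, "az": 0, "gripper": 0},
  {"dx": -0.02, "dy": 0, "dz": 0.8, "ax": 0, "ay": 0, "az": 0, "gripper": 0},
  {"dx": 0, "dy": 0, "dz": 0.57, "ax": 0, "ay": 0, "az": 0, "gripper": 0},
  {"dx": 0, "dy": 0, "dz": 0, "ax": 0, "ay": 0, "az": 0, "gripper": 1},
  {"dx": 0, "dy": 0, "dz": 0, "ax": 0, "ay": 0, "az": 0, "gripper": 1},
  {"dx": 0, "dy": 0, "dz": 0, "ax": 0, "ay": 0, "az": 0, "gripper": 1},
  {"dx": 0, "dy": 0, "dz": 0, "ax": 0, "ay": 0, "az": 0, "gripper": 1},
  {"dx": 0, "dy": 0, "dz": 0, "ax": 0, "ay": 0, "az": 0, "gripper": 1},
  {"dx": 0, "dy": 0, "dz": 0, "ax": 0, "ay": 0, "az": 0, "gripper": 1},
  {"dx": 0, "dy": 0, "dz": 0, "ax": 0, "ay": 0, "az": 0, "gripper": 1},
], squeeze=20)

```text
clock: 17.08
eef_pos: [535.8, 324.7, 1.6]
eef_rot: [3.142, -0.0, 0.673]
wrist_force: [-0.5, 0.2, 4.0]
finger_gap: 43.9
finger_force: 20.0
```

>>> jog_arm([
  {"dx": 0, "dy": 0, "dz": -0.6, "ax": 0, "ay": 0, "az": 0, "gripper": 1},
  {"dx": 0, "dy": 0, "dz": -0.8, "ax": 0, "ay": 0, "az": 0, "gripper": 1},
  {"dx": 0, "dy": 0, "dz": -0.8, "ax": 0, "ay": 0, "az": 0, "gripper": 1},
  {"dx": 0, "dy": 0, "dz": -0.4, "ax": 0, "ay": 0, "az": 0, "gripper": 1},
  {"dx": 0.09, "dy": -0.72, "dz": 0, "ax": 0, "ay": 0, "az": 0, "gripper": 1},
  {"dx": 0.09, "dy": -0.72, "dz": 0, "ax": 0, "ay": 0, "az": 0, "gripper": 1},
  {"dx": 0.09, "dy": -0.72, "dz": 0, "ax": 0, "ay": 0, "az": 0, "gripper": 1},
  {"dx": 0.1, "dy": -0.72, "dz": 0, "ax": 0, "ay": 0, "az": 0, "gripper": 1},
  {"dx": 0.1, "dy": -0.71, "dz": 0, "ax": 0, "ay": 0, "az": 0, "gripper": 1},
])

```text
clock: 18.2
eef_pos: [460.1, 449.2, 104.4]
eef_rot: [3.142, 0.001, 0.673]
wrist_force: [0.6, 0.6, -0.9]
finger_gap: 43.5
finger_force: 20.0
```

>>> jog_arm([
  {"dx": 0, "dy": 0, "dz": 0, "ax": 0, "ay": 0, "az": 0.8, "gripper": 1},
  {"dx": 0, "dy": 0, "dz": 0, "ax": 0, "ay": 0, "az": 0.8, "gripper": 1},
  {"dx": 0, "dy": 0, "dz": 0, "ax": 0, "ay": 0, "az": 0.8, "gripper": 1},
  {"dx": 0, "dy": 0, "dz": 0, "ax": 0, "ay": 0, "az": 0.8, "gripper": 1},
  {"dx": 0, "dy": 0, "dz": 0, "ax": 0, "ay": 0, "az": 0, "gripper": 1},
])

```text
clock: 18.82
eef_pos: [460.6, 448.4, 104.5]
eef_rot: [3.141, 0.001, 0.115]
wrist_force: [0.9, 0.9, -1.5]
finger_gap: 43.9
finger_force: 20.0
```

Run:
```python
from to import *
go([(461.3,448.7,25,6.5),(461.3,448.7,9,6.5)])
```

```text
at [460.6 448.4 104.5] [1.8e+02 1.0e-01 6.6e+00] F [ 0.9  0.9 -1.5] gap 43.9 t 18.82 q [0.71 0.57 1.31 0.   1.27 2.17]
(461.3, 448.7, 25) shift/40: [ 0.02 -0.01  1.99] turn/10deg: [0.   0.01 0.01]
(461.3, 448.7, 9) shift/40: [ 0.  -0.   0.4] turn/10deg: [0. 0. 0.]
```

>>> jog_arm([
  {"dx": 0.02, "dy": -0.01, "dz": 0.8, "ax": 0, "ay": 0, "az": 0, "gripper": 1},
  {"dx": 0, "dy": 0, "dz": 0.8, "ax": 0, "ay": 0, "az": 0, "gripper": 1},
  {"dx": 0, "dy": 0, "dz": 0.4, "ax": 0, "ay": 0, "az": 0, "gripper": 1},
  {"dx": 0, "dy": 0, "dz": 0.15, "ax": 0, "ay": 0, "az": 0, "gripper": 1},
  {"dx": 0, "dy": 0, "dz": 0.12, "ax": 0, "ay": 0, "az": 0, "gripper": 1},
  {"dx": 0, "dy": 0, "dz": 0, "ax": 0, "ay": 0, "az": 0, "gripper": 1},
])

```text
clock: 19.58
eef_pos: [461.8, 449.3, 15.1]
eef_rot: [-3.141, -0.001, 0.115]
wrist_force: [1.1, -0.1, -0.5]
finger_gap: 44.1
finger_force: 20.0
```

>>> jog_arm([
  {"dx": 0, "dy": 0, "dz": 0.12, "ax": 0, "ay": 0, "az": 0, "gripper": 1},
  {"dx": 0, "dy": 0, "dz": 0.03, "ax": 0, "ay": 0, "az": 0, "gripper": 1},
  {"dx": 0, "dy": 0, "dz": 0, "ax": 0, "ay": 0, "az": 0, "gripper": 1},
])

```text
clock: 19.95
eef_pos: [461.9, 449.4, 9.6]
eef_rot: [-3.141, -0.001, 0.114]
wrist_force: [-1.8, -1.4, 6.6]
finger_gap: 44.2
finger_force: 20.0
```

>>> jog_arm([
  {"dx": 0, "dy": 0, "dz": 0, "ax": 0, "ay": 0, "az": 0, "gripper": 0},
  {"dx": 0, "dy": 0, "dz": 0, "ax": 0, "ay": 0, "az": 0, "gripper": 0},
  {"dx": 0, "dy": 0, "dz": 0, "ax": 0, "ay": 0, "az": 0, "gripper": 0},
  {"dx": 0, "dy": 0, "dz": -0.2, "ax": 0, "ay": 0, "az": 0, "gripper": 0},
  {"dx": 0, "dy": 0, "dz": -0.8, "ax": 0, "ay": 0, "az": 0, "gripper": 0},
  {"dx": 0, "dy": 0, "dz": -0.8, "ax": 0, "ay": 0, "az": 0, "gripper": 0},
  {"dx": 0, "dy": 0, "dz": -0.8, "ax": 0, "ay": 0, "az": 0, "gripper": 0},
  {"dx": 0, "dy": 0, "dz": 0, "ax": 0, "ay": 0, "az": 0, "gripper": 1},
])

```text
clock: 20.95
eef_pos: [462.6, 450.0, 115.8]
eef_rot: [-3.139, -0.004, 0.114]
wrist_force: [-0.2, -0.0, -0.2]
finger_gap: 87.3
finger_force: 0.0
```

Run:
```python
from to import *
go([(465,-18,60,6.1)])
from h import *
from cell import cams
c=cams.camera("scene")
i=cv2.cvtColor(c["image"],cv2.COLOR_RGB2HSV).astype(int);h,s,v=i[...,0],i[...,1],i[...,2];print([b for b in blobs(c,(h>45)&(h<85)&(s>100)&(v>60)) if b[0][1]>150])
print("expect tops",proj(c,[[516.5,455.2,85],[461.8,449.3,85]]))
```

```text
at [462.6 450.  115.8] [-179.8   -0.2    6.5] F [-0.2 -0.  -0.2] gap 87.3 t 20.95 q [ 0.71  0.56  1.29 -0.    1.29  2.17]
(465, -18, 60) shift/40: [-1.28 11.63  1.36] turn/10deg: [-0.02 -0.02  0.04]
[([89.0, 158.0], 7), ([181.7, 248.1], 28), ([202.5, 255.5], 24), ([224.0, 263.4], 23)]
expect tops [[204.98433002 256.11113312]
 [226.09396205 264.37788961]]
```

Both greens are in their nests. Next is the treadle.

>>> jog_arm([
  {"dx": -0.1, "dy": 0.9, "dz": 0, "ax": 0, "ay": 0, "az": 0, "gripper": 1},
  {"dx": -0.1, "dy": 0.9, "dz": 0, "ax": 0, "ay": 0, "az": 0, "gripper": 1},
  {"dx": -0.1, "dy": 0.9, "dz": 0, "ax": 0, "ay": 0, "az": 0, "gripper": 1},
  {"dx": -0.1, "dy": 0.9, "dz": 0, "ax": 0, "ay": 0, "az": 0, "gripper": 1},
  {"dx": -0.1, "dy": 0.9, "dz": 0, "ax": 0, "ay": 0, "az": 0, "gripper": 1},
  {"dx": -0.1, "dy": 0.9, "dz": 0, "ax": 0, "ay": 0, "az": 0, "gripper": 1},
  {"dx": -0.1, "dy": 0.9, "dz": 0, "ax": 0, "ay": 0, "az": 0, "gripper": 1},
  {"dx": -0.1, "dy": 0.9, "dz": 0, "ax": 0, "ay": 0, "az": 0, "gripper": 1},
  {"dx": -0.1, "dy": 0.9, "dz": 0, "ax": 0, "ay": 0, "az": 0, "gripper": 1},
  {"dx": -0.1, "dy": 0.9, "dz": 0, "ax": 0, "ay": 0, "az": 0, "gripper": 1},
])

```text
clock: 22.25
eef_pos: [462.2, 85.7, 111.7]
eef_rot: [-3.142, 0.002, 0.114]
wrist_force: [0.3, -0.6, 0.7]
finger_gap: 0.5
finger_force: 0.0
```

>>> jog_arm([
  {"dx": -0.1, "dy": 0.9, "dz": 0, "ax": 0, "ay": 0, "az": 0, "gripper": 1},
  {"dx": -0.1, "dy": 0.9, "dz": 0.2, "ax": 0, "ay": 0, "az": 0, "gripper": 1},
  {"dx": -0.08, "dy": 0.83, "dz": 0.6, "ax": 0, "ay": 0, "az": 0, "gripper": 1},
  {"dx": 0, "dy": 0, "dz": 0.8, "ax": 0, "ay": 0, "az": 0, "gripper": 1},
  {"dx": 0, "dy": 0, "dz": 0.6, "ax": 0, "ay": 0, "az": 0, "gripper": 1},
  {"dx": 0, "dy": 0, "dz": 0, "ax": 0, "ay": 0, "az": 0, "gripper": 1},
])

```text
clock: 23.0
eef_pos: [462.2, -18.8, 22.7]
eef_rot: [-3.141, 0.004, 0.114]
wrist_force: [0.3, -0.6, -0.2]
finger_gap: 0.6
finger_force: 0.0
```

>>> jog_arm([
  {"dx": 0.06, "dy": 0, "dz": 0.5, "ax": 0, "ay": 0, "az": 0, "gripper": 1},
  {"dx": 0, "dy": 0, "dz": 0.15, "ax": 0, "ay": 0, "az": 0, "gripper": 1},
  {"dx": 0, "dy": 0, "dz": 0.1, "ax": 0, "ay": 0, "az": 0, "gripper": 1},
  {"dx": 0, "dy": 0, "dz": 0.1, "ax": 0, "ay": 0, "az": 0, "gripper": 1},
])

```text
clock: 23.5
eef_pos: [466.2, -18.6, -8.9]
eef_rot: [3.141, -0.0, 0.114]
wrist_force: [-4.1, -0.0, 5.9]
finger_gap: 0.7
finger_force: 2.7
```

>>> jog_arm([
  {"dx": 0, "dy": 0, "dz": 0.07, "ax": 0, "ay": 0, "az": 0, "gripper": 1},
  {"dx": 0, "dy": 0, "dz": 0, "ax": 0, "ay": 0, "az": 0, "gripper": 1},
])

```text
clock: 23.75
eef_pos: [465.9, -18.6, -11.7]
eef_rot: [3.142, 0.0, 0.114]
wrist_force: [-6.1, 0.1, 8.7]
finger_gap: 0.4
finger_force: 3.9
```

>>> jog_arm([
  {"dx": 0, "dy": 0, "dz": 0.06, "ax": 0, "ay": 0, "az": 0, "gripper": 1},
  {"dx": 0, "dy": 0, "dz": 0, "ax": 0, "ay": 0, "az": 0, "gripper": 1},
])

```text
clock: 24.0
eef_pos: [466.1, -18.7, -13.3]
eef_rot: [3.141, 0.0, 0.114]
wrist_force: [-10.8, 0.3, 19.3]
finger_gap: 0.4
finger_force: 9.7
```

Run:
```python
from to import *
go([])
from h import *
from cell import cams
c=cams.camera("scene");d=np.abs(c["image"].astype(int)-load("scene")["image"]).sum(2)
x,y=map(int,proj(c,[655,5,110])[0]);print(x,y)
i=cv2.cvtColor(c["image"],cv2.COLOR_RGB2HSV).astype(int);m=((i[...,0]<8)|(i[...,0]>172))&(i[...,1]>130)&(i[...,2]>90)
Y,X=np.where(m[80:200,230:340]);print("red bbox",X.min()+230,X.max()+230,Y.min()+80,Y.max()+80,"pred open lid corners",proj(c,[[651,72,47],[666,-67,47],[651,72,185],[666,-67,185]]).round().tolist())
```

```text
at [466.1 -18.7 -13.3] [180.    0.    6.6] F [-10.8   0.3  19.3] gap 0.4 t 24.0 q [-0.12  0.38  1.92 -0.    0.85  1.34]
260 139
red bbox 251 303 136 182 pred open lid corners [[250.0, 168.0], [270.0, 145.0], [249.0, 128.0], [271.0, 107.0]]
```

>>> jog_arm([
  {"dx": 0, "dy": 0, "dz": 0.02, "ax": 0, "ay": 0, "az": 0, "gripper": 1},
  {"dx": 0, "dy": 0, "dz": 0, "ax": 0, "ay": 0, "az": 0, "gripper": 1},
  {"dx": 0, "dy": 0, "dz": 0, "ax": 0, "ay": 0, "az": 0, "gripper": 1},
])

```text
clock: 24.42
eef_pos: [466.2, -18.7, -13.5]
eef_rot: [3.141, -0.0, 0.114]
wrist_force: [-14.7, 0.1, 29.8]
finger_gap: 0.7
finger_force: 14.6
```

Run:
```python
from h import *
from cell import cams
a=[]
for n in("scene","top"):
    c=cams.camera(n);np.save("o"+n,c,allow_pickle=True)
    x,y=map(int,proj(c,[580,-5,70])[0]); a.append(cv2.resize(c["image"][y-50:y+50,x-50:x+50,::-1],(400,400),interpolation=cv2.INTER_NEAREST));print(x-50,y-50)
cv2.imwrite("pics/o.png",np.hstack(a))
```

```text
233 106
260 135
```

View pics/o.png

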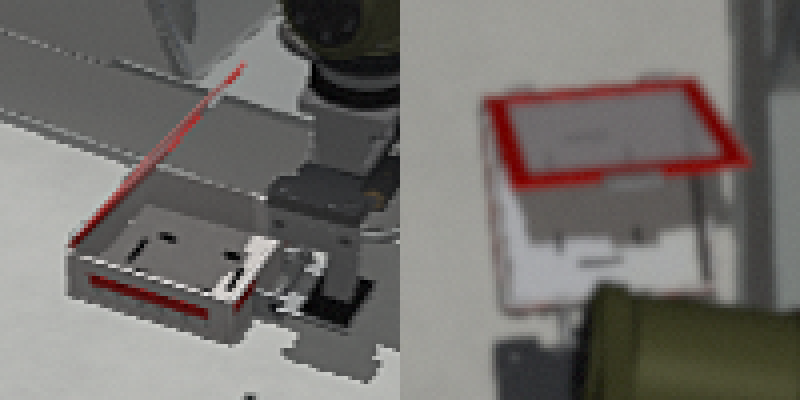

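The picture shows the lid springing open (scene red edge around (265,145), about 45° and still rising), with the treadle held at its stop. I'll lift off and go over the red cassette with a tilted tool.

>>> jog_arm([
  {"dx": 0, "dy": 0, "dz": -0.3, "ax": 0, "ay": 0, "az": 0, "gripper": 1},
  {"dx": -0.3, "dy": 0, "dz": -0.9, "ax": 0, "ay": 0, "az": 0, "gripper": 0},
  {"dx": -0.3, "dy": 0, "dz": -0.9, "ax": 0, "ay": 0, "az": 0, "gripper": 0},
  {"dx": 0, "dy": -0.9, "dz": -0.6, "ax": 0, "ay": 0, "az": 0, "gripper": 0},
  {"dx": 0, "dy": -0.9, "dz": 0, "ax": 0, "ay": 0, "az": 0, "gripper": 0},
  {"dx": 0, "dy": -0.9, "dz": 0, "ax": 0, "ay": 0, "az": 0, "gripper": 0},
  {"dx": 0, "dy": -0.9, "dz": 0, "ax": 0, "ay": 0, "az": 0, "gripper": 0},
  {"dx": 0, "dy": 0, "dz": 0, "ax": 0, "ay": 0, "az": 0, "gripper": 0},
])

```text
clock: 25.52
eef_pos: [425.8, 123.3, 93.0]
eef_rot: [-3.141, -0.001, 0.117]
wrist_force: [0.8, -0.6, 0.0]
finger_gap: 67.3
finger_force: 0.0
```

Run:
```python
from to import *
Rt=D(46)*R.from_euler("y",35,degrees=True); print("tz",Rt.as_matrix()[:,2].round(3))
go([(436,213.6,95,D(46)),(436,213.6,95,Rt),(436,213.6,6.6,Rt)])
```

```text
tz [ 0.398  0.413 -0.819]
at [425.8 123.3  93. ] [-1.8e+02 -1.0e-01  6.7e+00] F [ 0.8 -0.6  0. ] gap 67.3 t 25.52 q [0.2  0.15 1.9  0.   1.08 1.65]
(436, 213.6, 95) shift/40: [ 0.52 -2.21 -0.05] turn/10deg: [ 0.   -0.01 -3.93]
(436, 213.6, 95) shift/40: [0. 0. 0.] turn/10deg: [0.  3.5 0. ]
(436, 213.6, 6.6) shift/40: [-1.27 -0.    1.81] turn/10deg: [0. 0. 0.]
```

>>> jog_arm([
  {"dx": 0.17, "dy": -0.73, "dz": -0.05, "ax": 0, "ay": 0, "az": 0, "gripper": 0},
  {"dx": 0.17, "dy": -0.74, "dz": 0, "ax": 0, "ay": 0, "az": 0, "gripper": 0},
  {"dx": 0.18, "dy": -0.74, "dz": 0, "ax": 0, "ay": 0, "az": 0, "gripper": 0},
  {"dx": 0, "dy": 0, "dz": 0, "ax": 0, "ay": 0, "az": -1, "gripper": 0},
  {"dx": 0, "dy": 0, "dz": 0, "ax": 0, "ay": 0, "az": -1, "gripper": 0},
  {"dx": 0, "dy": 0, "dz": 0, "ax": 0, "ay": 0, "az": -1, "gripper": 0},
  {"dx": 0, "dy": 0, "dz": 0, "ax": 0, "ay": 0, "az": -0.93, "gripper": 0},
])

```text
clock: 26.4
eef_pos: [436.9, 211.1, 94.9]
eef_rot: [3.141, -0.0, 0.805]
wrist_force: [-0.1, -0.6, -0.7]
finger_gap: 94.0
finger_force: 0.0
```

>>> jog_arm([
  {"dx": 0, "dy": 0, "dz": 0, "ax": 0, "ay": 0.88, "az": 0, "gripper": 0},
  {"dx": 0, "dy": 0, "dz": 0, "ax": 0, "ay": 0.88, "az": 0, "gripper": 0},
  {"dx": 0, "dy": 0, "dz": 0, "ax": 0, "ay": 0.87, "az": 0, "gripper": 0},
  {"dx": 0, "dy": 0, "dz": 0, "ax": 0, "ay": 0.87, "az": 0, "gripper": 0},
  {"dx": 0, "dy": 0, "dz": 0, "ax": 0, "ay": 0, "az": 0, "gripper": 0},
  {"dx": 0, "dy": 0, "dz": 0, "ax": 0, "ay": 0, "az": 0, "gripper": 0},
])

```text
clock: 27.15
eef_pos: [436.5, 213.5, 95.0]
eef_rot: [-3.135, -0.579, 0.801]
wrist_force: [-0.1, 0.6, -0.1]
finger_gap: 93.5
finger_force: 0.0
```

Run:
```python
from to import *
Rt=D(46)*R.from_euler("y",35,degrees=True)
go([(436,213.6,95,Rt),(436,213.6,6.6,Rt)])
from h import *
from cell import cams,manip
s=manip.read_state();p=s["eef_pos"];r=R.from_euler("xyz",s["eef_rot"]).as_matrix();tz=r[:,2]
c=cams.camera("scene");np.save("s4.npy",c,allow_pickle=True)
for g in(-47,-59):
  for x in(-8,8):
    o=r[:,1]*g+r[:,0]*x; print(g,x,"toolhyp",proj(c,p-31.5*tz+o)[0].round(1),"worldhyp",proj(c,p+[0,0,39.5]+8*tz+o)[0].round(1))
x,y=map(int,proj(c,[425,195,110])[0]);print(x-40,y-30)
cv2.imwrite("pics/s4.png",cv2.resize(c["image"][y-30:y+50,x-40:x+40,::-1],(600,600),interpolation=cv2.INTER_NEAREST))
```

```text
at [436.5 213.5  95. ] [-179.6  -33.2   45.9] F [-0.1  0.6 -0.1] gap 93.5 t 27.15 q [ 0.17 -0.01  2.21  0.67  0.56  0.43]
(436, 213.6, 95) shift/40: [-0.   -0.01 -0.  ] turn/10deg: [-0.03  0.18 -0.01]
(436, 213.6, 6.6) shift/40: [-1.27 -0.    1.81] turn/10deg: [0. 0. 0.]
-47 -8 toolhyp [304.2 210.3] worldhyp [295.9 209.7]
-47 8 toolhyp [299.2 208.4] worldhyp [290.7 207.8]
-59 -8 toolhyp [305.8 213.4] worldhyp [297.4 212.9]
-59 8 toolhyp [300.7 211.6] worldhyp [292.2 211. ]
256 169
```

View pics/s4.png

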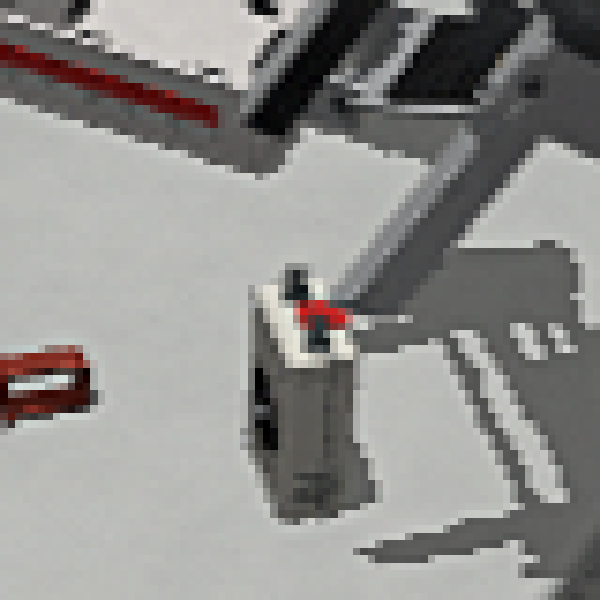

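The scene view shows the tilted near fingertip at about (301–308,208–211). That matches the prediction with the 39.5 mm offset in the tool frame (299–306,208–213), so I'll descend and grip.

>>> jog_arm([
  {"dx": 0, "dy": 0, "dz": 0, "ax": 0, "ay": 0.18, "az": 0, "gripper": 0},
  {"dx": -0.42, "dy": 0, "dz": 0.6, "ax": 0, "ay": 0, "az": 0, "gripper": 0},
  {"dx": -0.42, "dy": 0, "dz": 0.6, "ax": 0, "ay": 0, "az": 0, "gripper": 0},
  {"dx": -0.43, "dy": 0, "dz": 0.6, "ax": 0, "ay": 0, "az": 0, "gripper": 0},
  {"dx": 0, "dy": 0, "dz": 0, "ax": 0, "ay": 0, "az": 0, "gripper": 0},
  {"dx": 0, "dy": 0, "dz": 0, "ax": 0, "ay": 0, "az": 0, "gripper": 0},
])

```text
clock: 27.95
eef_pos: [435.8, 214.6, 7.2]
eef_rot: [-3.134, -0.613, 0.802]
wrist_force: [-0.1, 0.1, 0.4]
finger_gap: 93.6
finger_force: 0.0
```

Run:
```python
from to import *
Rt=D(46)*R.from_euler("y",35,degrees=True)
go([(436,213.6,6.6,Rt)])
```

```text
at [435.8 214.6   7.2] [-179.6  -35.1   46. ] F [-0.1  0.1  0.4] gap 93.6 t 27.95 q [ 0.16  0.21  2.28  1.21  0.38 -0.17]
(436, 213.6, 6.6) shift/40: [-0.02  0.02  0.  ] turn/10deg: [-0.04 -0.01 -0.  ]
```

Positioned. Close, then lift about 75 mm.

>>> jog_arm([
  {"dx": 0, "dy": 0, "dz": 0, "ax": 0, "ay": 0, "az": 0, "gripper": 1},
  {"dx": 0, "dy": 0, "dz": 0, "ax": 0, "ay": 0, "az": 0, "gripper": 1},
  {"dx": 0, "dy": 0, "dz": 0, "ax": 0, "ay": 0, "az": 0, "gripper": 1},
  {"dx": 0, "dy": 0, "dz": 0, "ax": 0, "ay": 0, "az": 0, "gripper": 1},
  {"dx": 0, "dy": 0, "dz": 0, "ax": 0, "ay": 0, "az": 0, "gripper": 1},
  {"dx": 0, "dy": 0, "dz": 0, "ax": 0, "ay": 0, "az": 0, "gripper": 1},
  {"dx": 0.37, "dy": 0, "dz": -0.52, "ax": 0, "ay": 0, "az": 0, "gripper": 1},
  {"dx": 0.37, "dy": 0, "dz": -0.52, "ax": 0, "ay": 0, "az": 0, "gripper": 1},
  {"dx": 0.37, "dy": 0, "dz": -0.52, "ax": 0, "ay": 0, "az": 0, "gripper": 1},
  {"dx": 0, "dy": 0, "dz": 0, "ax": 0, "ay": 0, "az": 0, "gripper": 1},
], squeeze=30)

```text
clock: 29.2
eef_pos: [436.6, 214.3, 84.2]
eef_rot: [-3.137, -0.615, 0.803]
wrist_force: [-0.0, -0.5, -1.3]
finger_gap: 43.5
finger_force: 30.0
```

Run:
```python
from to import *
# final: tool tilt -55; grasp point F at (440,140,z)
for a,z in((-10,90),(-55,70),(-55,22)):
    Rt=D(46)*R.from_euler("y",a,degrees=True); tz=Rt.as_matrix()[:,2]; e=np.array([440,140,z])+50.5*tz; print(a,"eef",e.round(1))
Rf=D(46)*R.from_euler("y",-55,degrees=True);tz=Rf.as_matrix()[:,2];e=np.array([440,140,70])+50.5*tz
go([(*e,Rf)])
```

```text
-10 eef [433.9 133.7  40.3]
-55 eef [411.3 110.2  41. ]
-55 eef [411.3 110.2  -7. ]
at [436.6 214.3  84.2] [-179.7  -35.2   46. ] F [-0.  -0.5 -1.3] gap 43.5 t 29.2 q [0.16 0.01 2.24 0.79 0.51 0.29]
(np.float64(411.26394337568064), np.float64(110.24294226671502), np.float64(41.034389964272165)) shift/40: [-2.51  1.35 -0.46] turn/10deg: [-0.02 -9.02  0.02]
```

>>> jog_arm([
  {"dx": 0, "dy": 0, "dz": 0, "ax": 0, "ay": -0.9, "az": 0, "gripper": 1},
  {"dx": 0, "dy": 0, "dz": 0, "ax": 0, "ay": -0.9, "az": 0, "gripper": 1},
  {"dx": 0, "dy": 0, "dz": 0, "ax": 0, "ay": -0.9, "az": 0, "gripper": 1},
  {"dx": 0, "dy": 0, "dz": 0, "ax": 0, "ay": -0.9, "az": 0, "gripper": 1},
  {"dx": 0, "dy": 0, "dz": 0, "ax": 0, "ay": -0.9, "az": 0, "gripper": 1},
  {"dx": 0, "dy": 0, "dz": 0, "ax": 0, "ay": -0.9, "az": 0, "gripper": 1},
  {"dx": 0, "dy": 0, "dz": 0, "ax": 0, "ay": -0.9, "az": 0, "gripper": 1},
  {"dx": 0, "dy": 0, "dz": 0, "ax": 0, "ay": -0.9, "az": 0, "gripper": 1},
  {"dx": 0, "dy": 0, "dz": 0, "ax": 0, "ay": -0.9, "az": 0, "gripper": 1},
  {"dx": 0, "dy": 0, "dz": 0, "ax": 0, "ay": -0.9, "az": 0, "gripper": 1},
])

```text
clock: 30.45
eef_pos: [433.8, 217.3, 80.6]
eef_rot: [-3.109, 0.917, 0.84]
wrist_force: [0.2, 0.5, 0.2]
finger_gap: 44.0
finger_force: 30.0
```

>>> jog_arm([
  {"dx": 0, "dy": 0, "dz": 0, "ax": 0, "ay": 0, "az": 0, "gripper": 1},
  {"dx": 0, "dy": 0, "dz": 0, "ax": 0, "ay": 0, "az": 0, "gripper": 1},
])

```text
clock: 30.7
eef_pos: [434.4, 216.9, 81.8]
eef_rot: [-3.115, 0.909, 0.835]
wrist_force: [-0.2, -0.1, -0.8]
finger_gap: 43.7
finger_force: 30.0
```

Run:
```python
from to import *
Rf=D(46)*R.from_euler("y",-55,degrees=True);tz=Rf.as_matrix()[:,2]
w=[(*(np.array([440,140,z])+50.5*tz),Rf) for z in(40,22)]
go(w)
```

```text
at [434.4 216.9  81.8] [-178.5   52.1   47.8] F [-0.2 -0.1 -0.8] gap 43.7 t 30.7 q [ 0.52  0.87  1.13 -0.24  2.01  1.27]
(np.float64(411.26394337568064), np.float64(110.24294226671502), np.float64(11.034389964272169)) shift/40: [-0.06  1.44  2.91] turn/10deg: [-0.01 -0.29  0.11]
(np.float64(411.26394337568064), np.float64(110.24294226671502), np.float64(-6.965610035727831)) shift/40: [ 0.37 -0.    0.26] turn/10deg: [0. 0. 0.]
```

>>> jog_arm([
  {"dx": 0, "dy": 0, "dz": 0, "ax": -0.01, "ay": -0.29, "az": 0.11, "gripper": 1},
  {"dx": 0, "dy": 0.48, "dz": 0.7, "ax": 0, "ay": 0, "az": 0, "gripper": 1},
  {"dx": 0, "dy": 0.48, "dz": 0.7, "ax": 0, "ay": 0, "az": 0, "gripper": 1},
  {"dx": 0, "dy": 0.48, "dz": 0.7, "ax": 0, "ay": 0, "az": 0, "gripper": 1},
  {"dx": 0, "dy": 0, "dz": 0.5, "ax": 0, "ay": 0, "az": 0, "gripper": 1},
  {"dx": 0, "dy": 0, "dz": 0, "ax": 0, "ay": 0, "az": 0, "gripper": 1},
])

```text
clock: 31.45
eef_pos: [416.5, 114.8, 23.9]
eef_rot: [3.139, 0.96, 0.8]
wrist_force: [0.4, 1.2, -0.4]
finger_gap: 43.6
finger_force: 30.0
```

Run:
```python
from to import *
Rf=D(46)*R.from_euler("y",-55,degrees=True);tz=Rf.as_matrix()[:,2]
w=[(*(np.array([440,140,z])+50.5*tz),Rf) for z in(28,22)]
go(w)
```

```text
at [416.5 114.8  23.9] [179.9  55.   45.8] F [ 0.4  1.2 -0.4] gap 43.6 t 31.45 q [ 0.41  0.86  1.35 -0.33  1.84  1.25]
(np.float64(411.26394337568064), np.float64(110.24294226671502), np.float64(-0.9656100357278312)) shift/40: [ 0.41 -0.02  0.5 ] turn/10deg: [ 0.   -0.   -0.01]
(np.float64(411.26394337568064), np.float64(110.24294226671502), np.float64(-6.965610035727831)) shift/40: [ 0.12 -0.    0.09] turn/10deg: [0. 0. 0.]
```

>>> jog_arm([
  {"dx": 0.25, "dy": 0, "dz": 0.19, "ax": 0, "ay": 0, "az": 0, "gripper": 1},
  {"dx": 0.25, "dy": 0, "dz": 0.18, "ax": 0, "ay": 0, "az": 0, "gripper": 1},
  {"dx": 0, "dy": 0, "dz": 0, "ax": 0, "ay": 0, "az": 0, "gripper": 1},
  {"dx": 0.04, "dy": 0, "dz": 0.03, "ax": 0, "ay": 0, "az": 0, "gripper": 1},
  {"dx": 0, "dy": 0, "dz": 0, "ax": 0, "ay": 0, "az": 0, "gripper": 1},
])

```text
clock: 32.08
eef_pos: [416.4, 114.7, -3.8]
eef_rot: [3.138, 0.962, 0.8]
wrist_force: [0.1, -0.1, -1.9]
finger_gap: 43.6
finger_force: 30.0
```

>>> jog_arm([
  {"dx": 0.04, "dy": 0, "dz": 0.03, "ax": 0, "ay": 0, "az": 0, "gripper": 1},
  {"dx": 0, "dy": 0, "dz": 0, "ax": 0, "ay": 0, "az": 0, "gripper": 1},
])

```text
clock: 32.33
eef_pos: [416.3, 114.6, -5.8]
eef_rot: [3.138, 0.962, 0.8]
wrist_force: [0.2, -0.8, -0.6]
finger_gap: 43.7
finger_force: 30.0
```

>>> jog_arm([
  {"dx": 0.04, "dy": 0, "dz": 0.03, "ax": 0, "ay": 0, "az": 0, "gripper": 1},
  {"dx": 0, "dy": 0, "dz": 0, "ax": 0, "ay": 0, "az": 0, "gripper": 1},
])

```text
clock: 32.58
eef_pos: [416.4, 114.5, -6.9]
eef_rot: [3.137, 0.963, 0.799]
wrist_force: [-1.5, -0.3, 9.3]
finger_gap: 43.9
finger_force: 30.0
```

>>> jog_arm([
  {"dx": 0.03, "dy": 0, "dz": 0.02, "ax": 0, "ay": 0, "az": 0, "gripper": 1},
  {"dx": 0, "dy": 0, "dz": 0, "ax": 0, "ay": 0, "az": 0, "gripper": 1},
])

```text
clock: 32.83
eef_pos: [416.5, 114.5, -7.1]
eef_rot: [3.136, 0.964, 0.799]
wrist_force: [-2.6, -0.2, 20.2]
finger_gap: 43.7
finger_force: 30.0
```

>>> jog_arm([
  {"dx": 0, "dy": 0, "dz": 0, "ax": 0, "ay": 0, "az": 0, "gripper": 0},
  {"dx": 0, "dy": 0, "dz": 0, "ax": 0, "ay": 0, "az": 0, "gripper": 0},
  {"dx": 0, "dy": 0, "dz": 0, "ax": 0, "ay": 0, "az": 0, "gripper": 0},
  {"dx": -0.05, "dy": 0, "dz": -0.4, "ax": 0, "ay": 0, "az": 0, "gripper": 0},
  {"dx": -0.3, "dy": 0, "dz": -0.8, "ax": 0, "ay": 0, "az": 0, "gripper": 0},
  {"dx": -0.5, "dy": 0, "dz": -0.7, "ax": 0, "ay": 0, "az": 0, "gripper": 0},
  {"dx": -0.5, "dy": 0, "dz": -0.4, "ax": 0, "ay": 0, "az": 0, "gripper": 0},
  {"dx": 0, "dy": 0, "dz": 0, "ax": 0, "ay": 0.9, "az": 0, "gripper": 0},
  {"dx": 0, "dy": 0, "dz": 0, "ax": 0, "ay": 0.9, "az": 0, "gripper": 0},
  {"dx": 0, "dy": 0, "dz": 0, "ax": 0, "ay": 0.9, "az": 0, "gripper": 0},
])

```text
clock: 34.08
eef_pos: [448.0, 147.6, 88.9]
eef_rot: [3.138, 0.484, 0.802]
wrist_force: [0.7, 0.2, 0.5]
finger_gap: 93.8
finger_force: 0.0
```

>>> jog_arm([
  {"dx": 0, "dy": 0, "dz": 0, "ax": 0, "ay": 0.9, "az": 0, "gripper": 0},
  {"dx": 0, "dy": 0, "dz": 0, "ax": 0, "ay": 0.9, "az": 0, "gripper": 0},
  {"dx": 0, "dy": 0, "dz": 0, "ax": 0, "ay": 0.9, "az": 0, "gripper": 0},
  {"dx": 0, "dy": 0, "dz": 0, "ax": 0, "ay": 0.1, "az": 0, "gripper": 0},
  {"dx": 0, "dy": 0, "dz": 0, "ax": 0, "ay": 0, "az": 0, "gripper": 0},
])

```text
clock: 34.7
eef_pos: [447.6, 147.0, 88.4]
eef_rot: [3.139, 0.003, 0.803]
wrist_force: [-0.3, 0.6, -0.4]
finger_gap: 93.9
finger_force: 0.0
```

Run:
```python
from to import *
# G at release, grasp z_c=48 -> mid = G + t*10
G=np.array([416.5,114.5,-7])-50.5*(D(46)*R.from_euler("y",-55,degrees=True)).as_matrix()[:,2]; t=np.array([-.695,-.719,0]); m=G+10*t; print("G",G.round(1),"mid",m.round(1))
go([(m[0],m[1],60,46),(m[0],m[1],-28,46)])
from h import *
from cell import cams
for n in("scene","top"):
    c=cams.camera(n);np.save("l"+n,c,allow_pickle=True)
    i=cv2.cvtColor(c["image"],cv2.COLOR_RGB2HSV).astype(int);mk=((i[...,0]<8)|(i[...,0]>172))&(i[...,1]>130)&(i[...,2]>90)
    x,y=proj(c,[m[0],m[1],26])[0]; bl=[b for b in blobs(c,mk) if abs(b[0][0]-x)<30 and abs(b[0][1]-y)<30];print(n,x,y,bl,[plane(c,[b[0]],26)[0].round(1).tolist() for b in bl])
    if n=="scene":
        cv2.imwrite("pics/l.png",cv2.resize(c["image"][int(y)-40:int(y)+40,int(x)-40:int(x)+40,::-1],(560,560),interpolation=cv2.INTER_NEAREST)); print(int(x)-40,int(y)-40)
```

```text
G [445.2 144.3  22. ] mid [438.3 137.1  22. ]
at [447.6 147.   88.4] [179.9   0.2  46. ] F [-0.3  0.6 -0.4] gap 93.9 t 34.7 q [ 0.24  0.22  1.83 -0.    1.09  1.01]
(np.float64(438.2860566243194), np.float64(137.067057733285), 60) shift/40: [-0.34  0.    0.71] turn/10deg: [0.01 0.02 0.  ]
(np.float64(438.2860566243194), np.float64(137.067057733285), -28) shift/40: [ 0.  -0.   2.2] turn/10deg: [0. 0. 0.]
scene 301.09195947080724 209.81823267590093 [([298.4, 210.3], 89)] [[443.6, 142.9, 26.0]]
261 169
top 253.8930363369355 242.0901428194468 [] []
```

Run:
```python
from h import *
c=load("lscene"); a=np.array([.695,.719,0]); b=np.array([-.719,.695,0]); m=np.array([438.3,137.1,26])
for o in(-14,14):
    s=np.arange(-56,64,3.); p=proj(c,m+s[:,None]*a+o*b).astype(np.float32)
    v=cv2.remap(c["image"],p[:,0].reshape(1,-1),p[:,1].reshape(1,-1),cv2.INTER_LINEAR)[0]
    print(o,[(int(k),*map(int,x)) for k,x in zip(s,v)])
s=np.arange(-40,41,3.);p=proj(c,m+s[:,None]*b-20*a).astype(np.float32);v=cv2.remap(c["image"],p[:,0].reshape(1,-1),p[:,1].reshape(1,-1),cv2.INTER_LINEAR)[0];print("across",[(int(k),int(x[1])) for k,x in zip(s,v)])
```

```text
-14 [(-56, 98, 98, 97), (-53, 98, 99, 97), (-50, 97, 98, 97), (-47, 97, 98, 97), (-44, 98, 99, 97), (-41, 97, 98, 96), (-38, 99, 99, 97), (-35, 108, 107, 102), (-32, 115, 114, 107), (-29, 115, 114, 107), (-26, 112, 110, 105), (-23, 111, 109, 104), (-20, 114, 113, 107), (-17, 113, 112, 106), (-14, 113, 115, 109), (-11, 109, 103, 98), (-8, 96, 32, 29), (-5, 95, 24, 23), (-2, 100, 38, 36), (1, 97, 30, 28), (4, 88, 20, 20), (7, 125, 17, 15), (10, 187, 42, 39), (13, 193, 74, 69), (16, 194, 83, 79), (19, 185, 65, 62), (22, 177, 44, 42), (25, 187, 70, 66), (28, 203, 165, 156), (31, 216, 216, 203), (34, 215, 213, 201), (37, 197, 195, 185), (40, 163, 164, 158), (43, 175, 177, 172), (46, 189, 189, 185), (49, 185, 185, 182), (52, 184, 185, 181), (55, 183, 185, 181), (58, 182, 184, 180), (61, 182, 185, 181)]
14 [(-56, 97, 98, 96), (-53, 97, 98, 96), (-50, 97, 99, 96), (-47, 96, 98, 96), (-44, 96, 97, 95), (-41, 97, 98, 96), (-38, 99, 99, 96), (-35, 109, 108, 102), (-32, 116, 114, 108), (-29, 115, 113, 107), (-26, 115, 113, 107), (-23, 115, 114, 108), (-20, 114, 113, 107), (-17, 115, 114, 108), (-14, 115, 113, 108), (-11, 111, 98, 93), (-8, 102, 45, 42), (-5, 98, 19, 18), (-2, 95, 17, 17), (1, 93, 29, 28), (4, 97, 34, 32), (7, 136, 46, 44), (10, 162, 47, 44), (13, 155, 38, 36), (16, 172, 39, 38), (19, 180, 58, 55), (22, 174, 58, 55), (25, 172, 99, 93), (28, 196, 187, 177), (31, 217, 219, 208), (34, 218, 217, 206), (37, 193, 193, 183), (40, 112, 91, 86), (43, 68, 26, 24), (46, 86, 74, 72), (49, 95, 98, 95), (52, 86, 88, 86), (55, 88, 88, 87), (58, 139, 140, 137), (61, 184, 185, 182)]
across [(-40, 97), (-37, 96), (-34, 98), (-31, 167), (-28, 186), (-25, 127), (-22, 94), (-19, 98), (-16, 113), (-13, 113), (-10, 113), (-7, 106), (-4, 101), (-1, 107), (2, 109), (5, 102), (8, 108), (11, 115), (14, 113), (17, 113), (20, 113), (23, 106), (26, 85), (29, 71), (32, 58), (35, 54), (38, 65)]
```

View pics/l.png

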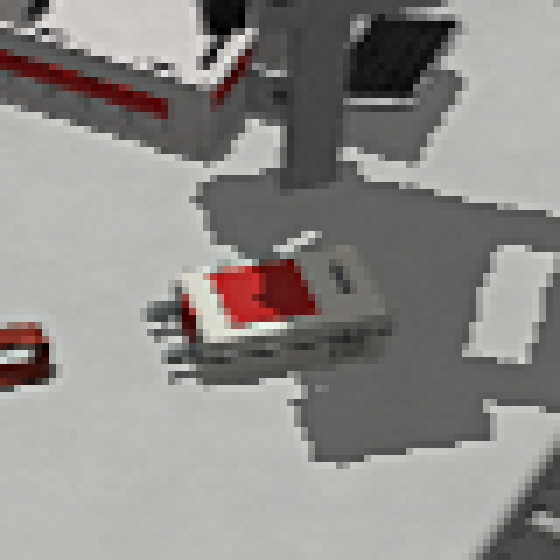

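The picture shows the red cassette lying flat, tag up (crop (260,290)), with its barbs towards crop (165,330). Its edges agree with the computed centre (438.5,137.4). Next I'll regrasp from above.

>>> jog_arm([
  {"dx": -0.33, "dy": 0, "dz": 0.4, "ax": 0, "ay": 0, "az": 0, "gripper": 0},
  {"dx": 0, "dy": 0, "dz": 0.7, "ax": 0, "ay": 0, "az": 0, "gripper": 0},
  {"dx": 0, "dy": 0, "dz": 0.7, "ax": 0, "ay": 0, "az": 0, "gripper": 0},
  {"dx": 0, "dy": 0, "dz": 0.6, "ax": 0, "ay": 0, "az": 0, "gripper": 0},
  {"dx": 0, "dy": 0, "dz": 0.4, "ax": 0, "ay": 0, "az": 0, "gripper": 0},
  {"dx": 0, "dy": 0, "dz": 0, "ax": 0, "ay": 0, "az": 0, "gripper": 0},
  {"dx": 0, "dy": 0, "dz": 0, "ax": 0, "ay": 0, "az": 0, "gripper": 0},
])

```text
clock: 35.67
eef_pos: [438.5, 137.1, -23.7]
eef_rot: [3.139, 0.002, 0.803]
wrist_force: [0.0, 0.1, 0.8]
finger_gap: 94.0
finger_force: 0.0
```

Run:
```python
from to import *
go([(438.5,137.4,-28.8,46)])
```

```text
at [438.5 137.1 -23.7] [1.798e+02 1.000e-01 4.600e+01] F [0.  0.1 0.8] gap 94.0 t 35.67 q [ 0.23  0.39  1.94 -0.    0.82  1.  ]
(438.5, 137.4, -28.8) shift/40: [ 0.01 -0.    0.13] turn/10deg: [0.02 0.01 0.  ]
```

>>> jog_arm([
  {"dx": 0, "dy": 0, "dz": 0.12, "ax": 0, "ay": 0, "az": 0, "gripper": 0.2},
  {"dx": 0, "dy": 0, "dz": 0, "ax": 0, "ay": 0, "az": 0, "gripper": 1},
  {"dx": 0, "dy": 0, "dz": 0, "ax": 0, "ay": 0, "az": 0, "gripper": 1},
  {"dx": 0, "dy": 0, "dz": 0, "ax": 0, "ay": 0, "az": 0, "gripper": 1},
  {"dx": 0, "dy": 0, "dz": 0, "ax": 0, "ay": 0, "az": 0, "gripper": 1},
  {"dx": 0, "dy": 0, "dz": 0, "ax": 0, "ay": 0, "az": 0, "gripper": 1},
  {"dx": 0, "dy": 0, "dz": 0, "ax": 0, "ay": 0, "az": 0, "gripper": 1},
], squeeze=25)

```text
clock: 36.55
eef_pos: [437.9, 136.9, -29.1]
eef_rot: [3.139, 0.002, 0.803]
wrist_force: [-0.4, 0.5, 2.4]
finger_gap: 43.7
finger_force: 25.0
```

>>> jog_arm([
  {"dx": 0, "dy": 0, "dz": -0.6, "ax": 0, "ay": 0, "az": 0, "gripper": 1},
  {"dx": 0, "dy": 0, "dz": -0.8, "ax": 0, "ay": 0, "az": 0, "gripper": 1},
  {"dx": 0, "dy": 0, "dz": -0.8, "ax": 0, "ay": 0, "az": 0, "gripper": 1},
  {"dx": 0, "dy": 0, "dz": -0.8, "ax": 0, "ay": 0, "az": 0, "gripper": 1},
  {"dx": 0, "dy": 0, "dz": 0, "ax": 0, "ay": 0, "az": 1, "gripper": 1},
  {"dx": 0, "dy": 0, "dz": 0, "ax": 0, "ay": 0, "az": 1, "gripper": 1},
  {"dx": 0, "dy": 0, "dz": 0, "ax": 0, "ay": 0, "az": 1, "gripper": 1},
  {"dx": 0, "dy": 0, "dz": 0, "ax": 0, "ay": 0, "az": 1, "gripper": 1},
  {"dx": 0, "dy": 0, "dz": 0, "ax": 0, "ay": 0, "az": 0, "gripper": 1},
])

```text
clock: 37.67
eef_pos: [437.8, 137.3, 90.8]
eef_rot: [3.138, 0.001, 0.106]
wrist_force: [-0.1, 0.5, -1.7]
finger_gap: 43.7
finger_force: 25.0
```

Run:
```python
from to import *
go([(589.5,-4,90,6.1),(589.5,-4,30,6.1),(589.5,-4,-23,6.1)])
from h import *
from cell import cams
# refine box centre from the floor-level/lid: red pixels of lid now in top; box outer red bands; use hinge-free: lid top edge
c=cams.camera("scene")
i=cv2.cvtColor(c["image"],cv2.COLOR_RGB2HSV).astype(int);m=((i[...,0]<8)|(i[...,0]>172))&(i[...,1]>130)&(i[...,2]>90)
Y,X=np.where(m[80:200,230:340]);print("red bbox",X.min()+230,X.max()+230,Y.min()+80,Y.max()+80)
```

```text
at [437.8 137.3  90.8] [179.8   0.    6.1] F [-0.1  0.5 -1.7] gap 43.7 t 37.67 q [ 0.23  0.19  1.86 -0.    1.09  1.69]
(589.5, -4, 90) shift/40: [3.4  3.91 0.03] turn/10deg: [ 0.02  0.   -0.  ]
(589.5, -4, 30) shift/40: [ 0.  -0.   1.5] turn/10deg: [0. 0. 0.]
(589.5, -4, -23) shift/40: [ 0.   -0.    1.32] turn/10deg: [0. 0. 0.]
red bbox 252 308 109 182
```

>>> jog_arm([
  {"dx": 0.68, "dy": 0.78, "dz": 0, "ax": 0, "ay": 0, "az": 0, "gripper": 1},
  {"dx": 0.68, "dy": 0.78, "dz": 0, "ax": 0, "ay": 0, "az": 0, "gripper": 1},
  {"dx": 0.68, "dy": 0.78, "dz": 0, "ax": 0, "ay": 0, "az": 0, "gripper": 1},
  {"dx": 0.68, "dy": 0.78, "dz": 0, "ax": 0, "ay": 0, "az": 0, "gripper": 1},
  {"dx": 0.68, "dy": 0.79, "dz": 0, "ax": 0, "ay": 0, "az": 0, "gripper": 1},
  {"dx": 0, "dy": 0, "dz": 0, "ax": 0, "ay": 0, "az": 0, "gripper": 1},
  {"dx": 0, "dy": 0, "dz": 0.7, "ax": 0, "ay": 0, "az": 0, "gripper": 1},
  {"dx": 0, "dy": 0, "dz": 0.8, "ax": 0, "ay": 0, "az": 0, "gripper": 1},
  {"dx": 0, "dy": 0, "dz": 0.6, "ax": 0, "ay": 0, "az": 0, "gripper": 1},
  {"dx": 0, "dy": 0, "dz": 0, "ax": 0, "ay": 0, "az": 0, "gripper": 1},
])

```text
clock: 38.98
eef_pos: [588.1, -3.6, 5.9]
eef_rot: [3.139, 0.004, 0.108]
wrist_force: [0.1, -0.7, -1.2]
finger_gap: 43.8
finger_force: 25.0
```

Run:
```python
from to import *
go([(589.5,-4,-16,6.1),(589.5,-4,-24,6.1)])
```

```text
at [588.1  -3.6   5.9] [179.9   0.2   6.2] F [ 0.1 -0.7 -1.2] gap 43.8 t 38.98 q [-0.07  0.57  1.55 -0.    1.02  1.4 ]
(589.5, -4, -16) shift/40: [0.04 0.01 0.55] turn/10deg: [0.01 0.02 0.01]
(589.5, -4, -24) shift/40: [ 0.  -0.   0.2] turn/10deg: [0. 0. 0.]
```

>>> jog_arm([
  {"dx": 0, "dy": 0, "dz": 0.5, "ax": 0, "ay": 0, "az": 0, "gripper": 1},
  {"dx": 0, "dy": 0, "dz": 0, "ax": 0, "ay": 0, "az": 0, "gripper": 1},
  {"dx": 0, "dy": 0, "dz": 0, "ax": 0, "ay": 0, "az": 0, "gripper": 1},
])

```text
clock: 39.35
eef_pos: [589.8, -4.3, -12.2]
eef_rot: [3.138, -0.0, 0.105]
wrist_force: [0.4, 0.5, 0.0]
finger_gap: 43.9
finger_force: 25.0
```

>>> jog_arm([
  {"dx": 0, "dy": 0, "dz": 0.08, "ax": 0, "ay": 0, "az": 0, "gripper": 1},
  {"dx": 0, "dy": 0, "dz": 0.05, "ax": 0, "ay": 0, "az": 0, "gripper": 1},
  {"dx": 0, "dy": 0, "dz": 0, "ax": 0, "ay": 0, "az": 0, "gripper": 1},
])

```text
clock: 39.72
eef_pos: [589.6, -4.3, -17.9]
eef_rot: [3.138, 0.001, 0.105]
wrist_force: [-0.3, 0.2, -0.7]
finger_gap: 44.2
finger_force: 25.0
```

>>> jog_arm([
  {"dx": 0, "dy": 0, "dz": 0.06, "ax": 0, "ay": 0, "az": 0, "gripper": 1},
  {"dx": 0, "dy": 0, "dz": 0, "ax": 0, "ay": 0, "az": 0, "gripper": 1},
])

```text
clock: 39.98
eef_pos: [589.5, -4.3, -20.4]
eef_rot: [3.138, 0.001, 0.105]
wrist_force: [0.7, -0.2, -0.5]
finger_gap: 43.5
finger_force: 25.0
```

>>> jog_arm([
  {"dx": 0, "dy": 0, "dz": 0.05, "ax": 0, "ay": 0, "az": 0, "gripper": 1},
  {"dx": 0, "dy": 0, "dz": 0, "ax": 0, "ay": 0, "az": 0, "gripper": 1},
])

```text
clock: 40.22
eef_pos: [589.5, -4.3, -22.4]
eef_rot: [3.138, 0.001, 0.105]
wrist_force: [0.6, 0.5, -1.5]
finger_gap: 43.5
finger_force: 25.0
```

>>> jog_arm([
  {"dx": 0, "dy": 0, "dz": 0.04, "ax": 0, "ay": 0, "az": 0, "gripper": 1},
  {"dx": 0, "dy": 0, "dz": 0, "ax": 0, "ay": 0, "az": 0, "gripper": 1},
])

```text
clock: 40.48
eef_pos: [589.6, -4.3, -23.9]
eef_rot: [3.138, 0.0, 0.105]
wrist_force: [-0.2, -0.1, -0.4]
finger_gap: 44.0
finger_force: 25.0
```

The cassette is between the stops. I'll release it, rise and turn the tool.

>>> jog_arm([
  {"dx": 0, "dy": 0, "dz": 0, "ax": 0, "ay": 0, "az": 0, "gripper": 0.25},
  {"dx": 0, "dy": 0, "dz": 0, "ax": 0, "ay": 0, "az": 0, "gripper": 0.25},
  {"dx": 0, "dy": 0, "dz": 0, "ax": 0, "ay": 0, "az": 0, "gripper": 0.25},
  {"dx": 0, "dy": 0, "dz": -0.2, "ax": 0, "ay": 0, "az": 0, "gripper": 0.25},
  {"dx": 0, "dy": 0, "dz": -0.7, "ax": 0, "ay": 0, "az": 0, "gripper": 0.25},
  {"dx": 0, "dy": 0, "dz": -0.9, "ax": 0, "ay": 0, "az": 0, "gripper": 0.25},
  {"dx": 0, "dy": 0, "dz": -0.9, "ax": 0, "ay": 0, "az": 0, "gripper": 1},
  {"dx": 0, "dy": 0, "dz": -0.9, "ax": 0, "ay": 0, "az": 0, "gripper": 1},
  {"dx": 0, "dy": 0, "dz": -0.9, "ax": 0, "ay": 0, "az": 0, "gripper": 1},
  {"dx": 0, "dy": 0, "dz": -0.7, "ax": 0, "ay": 0, "az": 0, "gripper": 1},
])

```text
clock: 41.72
eef_pos: [589.7, -3.6, 186.5]
eef_rot: [3.138, -0.001, 0.105]
wrist_force: [-1.4, -0.1, 0.5]
finger_gap: 33.9
finger_force: 0.0
```

>>> jog_arm([
  {"dx": 0, "dy": 0, "dz": 0, "ax": 0, "ay": 0, "az": -1, "gripper": 1},
  {"dx": 0, "dy": 0, "dz": 0, "ax": 0, "ay": 0, "az": -1, "gripper": 1},
  {"dx": 0, "dy": 0, "dz": 0, "ax": 0, "ay": 0, "az": -1, "gripper": 1},
  {"dx": 0, "dy": 0, "dz": 0, "ax": 0, "ay": 0, "az": -1, "gripper": 1},
  {"dx": 0, "dy": 0, "dz": 0, "ax": 0, "ay": 0, "az": -1, "gripper": 1},
  {"dx": 0, "dy": 0, "dz": 0, "ax": 0, "ay": 0, "az": -1, "gripper": 1},
  {"dx": 0, "dy": 0, "dz": 0, "ax": 0, "ay": 0, "az": -1, "gripper": 1},
  {"dx": 0, "dy": 0, "dz": 0, "ax": 0, "ay": 0, "az": -1, "gripper": 1},
  {"dx": 0, "dy": 0, "dz": 0, "ax": 0, "ay": 0, "az": -1, "gripper": 1},
])

```text
clock: 42.85
eef_pos: [589.5, -3.7, 184.8]
eef_rot: [3.142, 0.003, 1.682]
wrist_force: [-0.2, 0.1, -0.6]
finger_gap: 0.3
finger_force: 0.0
```

Run:
```python
from to import *
u=np.array([.9943,.1063,0]);b=np.array([589.5,-4,0])
go([(*(b+100*u+[0,0,180]),96.1),(*(b+100*u+[0,0,105]),96.1)])
from h import *
from cell import cams
c=cams.camera("scene")
i=cv2.cvtColor(c["image"],cv2.COLOR_RGB2HSV).astype(int);m=((i[...,0]<8)|(i[...,0]>172))&(i[...,1]>130)&(i[...,2]>70)
x,y=proj(c,[589.5,-4,31])[0];print(x,y,[(bb,plane(c,[bb[0]],31)[0].round(1).tolist()) for bb in blobs(c,m) if 240<bb[0][0]<320 and 100<bb[0][1]<190])
u2=np.array([-u[1],u[0],0])
for o in(-14,14):
    s=np.arange(-60,62,4.);p=proj(c,b+[0,0,31]+s[:,None]*u+o*u2).astype(np.float32);v=cv2.remap(c["image"],p[:,0].reshape(1,-1),p[:,1].reshape(1,-1),cv2.INTER_LINEAR)[0];print(o,[(int(k),int(q[0]),int(q[1])) for k,q in zip(s,v)])
```

```text
at [589.5  -3.7 184.8] [180.    0.2  96.4] F [-0.2  0.1 -0.6] gap 0.3 t 42.85 q [-0.07  0.38  1.39 -0.    1.37 -0.18]
(np.float64(688.93), np.float64(6.630000000000001), np.float64(180.0)) shift/40: [-0.02  2.5   0.12] turn/10deg: [0.   0.02 0.03]
(np.float64(688.93), np.float64(6.630000000000001), np.float64(105.0)) shift/40: [ 0.   -0.    1.88] turn/10deg: [0. 0. 0.]
280.0665523308834 166.1366335834025 [(([268.3, 113.4], 7), [799.2, -271.6, 31.0]), (([255.2, 126.9], 26), [786.2, -162.5, 31.0]), (([255.9, 157.6], 15), [678.7, -2.5, 31.0]), (([277.6, 165.3], 66), [598.3, -3.7, 31.0]), (([270.4, 180.0], 64), [577.4, 73.1, 31.0])]
-14 [(-60, 163, 161), (-56, 119, 118), (-52, 103, 101), (-48, 105, 103), (-44, 105, 102), (-40, 98, 95), (-36, 102, 100), (-32, 105, 103), (-28, 112, 111), (-24, 105, 103), (-20, 106, 105), (-16, 112, 111), (-12, 103, 98), (-8, 106, 50), (-4, 126, 25), (0, 171, 48), (4, 181, 79), (8, 185, 52), (12, 174, 50), (16, 173, 58), (20, 185, 61), (24, 179, 51), (28, 189, 148), (32, 198, 196), (36, 169, 168), (40, 115, 113), (44, 104, 102), (48, 107, 105), (52, 97, 95), (56, 79, 77), (60, 77, 76)]
14 [(-60, 168, 166), (-56, 114, 113), (-52, 59, 58), (-48, 45, 45), (-44, 65, 66), (-40, 69, 69), (-36, 167, 165), (-32, 211, 209), (-28, 209, 206), (-24, 209, 206), (-20, 207, 205), (-16, 206, 205), (-12, 205, 199), (-8, 180, 114), (-4, 168, 75), (0, 182, 101), (4, 172, 71), (8, 146, 58), (12, 170, 86), (16, 172, 69), (20, 168, 75), (24, 182, 103), (28, 194, 149), (32, 212, 213), (36, 192, 191), (40, 111, 110), (44, 103, 101), (48, 107, 104), (52, 96, 94), (56, 74, 73), (60, 77, 75)]
```

The brightness profile at lying-cassette height shows it centred in the nest (−37 to +38 mm), flat with the tag up. Next the tool goes behind the lid.

>>> jog_arm([
  {"dx": 0, "dy": 0.8, "dz": 0, "ax": 0, "ay": 0, "az": 0, "gripper": 1},
  {"dx": 0, "dy": 0.9, "dz": 0, "ax": 0, "ay": 0, "az": 0, "gripper": 1},
  {"dx": 0, "dy": 0.8, "dz": 0, "ax": 0, "ay": 0, "az": 0, "gripper": 1},
  {"dx": 0, "dy": 0, "dz": 0, "ax": 0, "ay": 0, "az": 0, "gripper": 1},
  {"dx": 0, "dy": 0, "dz": 0, "ax": 0, "ay": 0, "az": 0, "gripper": 1},
])

```text
clock: 43.52
eef_pos: [688.6, 6.8, 184.3]
eef_rot: [-3.141, 0.003, 1.674]
wrist_force: [-0.2, -0.1, -0.3]
finger_gap: 0.8
finger_force: 0.0
```

>>> jog_arm([
  {"dx": 0, "dy": 0, "dz": 0.6, "ax": 0, "ay": 0, "az": 0, "gripper": 1},
  {"dx": 0, "dy": 0, "dz": 0.8, "ax": 0, "ay": 0, "az": 0, "gripper": 1},
  {"dx": 0, "dy": 0, "dz": 0.6, "ax": 0, "ay": 0, "az": 0, "gripper": 1},
  {"dx": 0, "dy": 0, "dz": 0, "ax": 0, "ay": 0, "az": 0, "gripper": 1},
])

```text
clock: 44.02
eef_pos: [687.7, 6.5, 103.2]
eef_rot: [-3.139, 0.003, 1.675]
wrist_force: [0.5, -0.1, 0.2]
finger_gap: 0.1
finger_force: 0.0
```

Run:
```python
from to import *
u=np.array([.9943,.1063,0]);b=np.array([589.5,-4,0])
# tip contact at rho=110 on outer face, finger half 12.5
w=[]
for th in(80,60,40,20,8):
    a=np.radians(th); p=b+u*(70-112*np.cos(a))+[0,0,45+112*np.sin(a)-31.5]
    p=p+u*8*np.sin(a)
    w.append((*p.round(1),96.4))
go(w)
```

```text
at [687.7   6.5 103.2] [-179.8    0.2   96. ] F [ 0.5 -0.1  0.2] gap 0.1 t 44.02 q [-0.04  0.67  1.15 -0.    1.33 -0.15]
(np.float64(647.6), np.float64(2.2), np.float64(123.8)) shift/40: [-0.   -1.01 -0.51] turn/10deg: [-0.02  0.02 -0.04]
(np.float64(610.3), np.float64(-1.8), np.float64(110.5)) shift/40: [ 0.   -0.94  0.33] turn/10deg: [0. 0. 0.]
(np.float64(578.9), np.float64(-5.1), np.float64(85.5)) shift/40: [ 0.01 -0.79  0.62] turn/10deg: [0. 0. 0.]
(np.float64(557.2), np.float64(-7.5), np.float64(51.8)) shift/40: [ 0.   -0.55  0.84] turn/10deg: [0. 0. 0.]
(np.float64(549.9), np.float64(-8.2), np.float64(29.1)) shift/40: [ 0.   -0.18  0.57] turn/10deg: [0. 0. 0.]
```

>>> jog_arm([
  {"dx": 0, "dy": -0.5, "dz": -0.2, "ax": 0, "ay": 0, "az": 0, "gripper": 1},
  {"dx": 0, "dy": -0.5, "dz": -0.25, "ax": 0, "ay": 0, "az": 0, "gripper": 1},
  {"dx": 0, "dy": -0.48, "dz": 0.12, "ax": 0, "ay": 0, "az": 0, "gripper": 1},
  {"dx": 0, "dy": -0.48, "dz": 0.2, "ax": 0, "ay": 0, "az": 0, "gripper": 1},
  {"dx": 0, "dy": -0.4, "dz": 0.28, "ax": 0, "ay": 0, "az": 0, "gripper": 1},
  {"dx": 0, "dy": -0.4, "dz": 0.34, "ax": 0, "ay": 0, "az": 0, "gripper": 1},
  {"dx": 0, "dy": -0.3, "dz": 0.4, "ax": 0, "ay": 0, "az": 0, "gripper": 1},
  {"dx": 0, "dy": -0.25, "dz": 0.44, "ax": 0, "ay": 0, "az": 0, "gripper": 1},
  {"dx": 0, "dy": 0, "dz": 0, "ax": 0, "ay": 0, "az": 0, "gripper": 1},
])

```text
clock: 45.15
eef_pos: [557.0, -7.6, 51.9]
eef_rot: [-3.141, 0.003, 1.675]
wrist_force: [-1.3, -0.5, -0.6]
finger_gap: 0.5
finger_force: 0.2
```

Run:
```python
from to import *
u=np.array([.9943,.1063,0]);b=np.array([589.5,-4,0])
go([(*(b-62*u+[0,0,35]),96.1),(*(b-62*u+[0,0,16]),96.1)])
from h import *
from cell import cams
c=cams.camera("scene")
i=cv2.cvtColor(c["image"],cv2.COLOR_RGB2HSV).astype(int);m=((i[...,0]<8)|(i[...,0]>172))&(i[...,1]>130)&(i[...,2]>90)
Y,X=np.where(m[80:200,230:340]);print("red bbox",X.min()+230,X.max()+230,Y.min()+80,Y.max()+80)
```

```text
at [557.   -7.6  51.9] [-180.     0.2   96. ] F [-1.3 -0.5 -0.6] gap 0.5 t 45.15 q [-0.08  0.44  1.63 -0.    1.07 -0.18]
(np.float64(527.8534), np.float64(-10.5906), np.float64(35.0)) shift/40: [ 0.   -0.73  0.42] turn/10deg: [-0.    0.02 -0.01]
(np.float64(527.8534), np.float64(-10.5906), np.float64(16.0)) shift/40: [ 0.   -0.    0.48] turn/10deg: [0. 0. 0.]
red bbox 251 307 144 182
```

>>> jog_arm([
  {"dx": 0, "dy": -0.2, "dz": 0.3, "ax": 0, "ay": 0, "az": 0, "gripper": 1},
  {"dx": 0, "dy": -0.2, "dz": 0.2, "ax": 0, "ay": 0, "az": 0, "gripper": 1},
  {"dx": 0, "dy": -0.2, "dz": 0.15, "ax": 0, "ay": 0, "az": 0, "gripper": 1},
  {"dx": 0, "dy": 0, "dz": 0.15, "ax": 0, "ay": 0, "az": 0, "gripper": 1},
  {"dx": 0, "dy": 0, "dz": 0, "ax": 0, "ay": 0, "az": 0, "gripper": 1},
])

```text
clock: 45.82
eef_pos: [532.9, -10.2, 18.7]
eef_rot: [-3.14, 0.003, 1.676]
wrist_force: [-0.4, 0.0, 0.3]
finger_gap: 0.5
finger_force: 0.0
```

>>> jog_arm([
  {"dx": 0, "dy": 0, "dz": 0.06, "ax": 0, "ay": 0, "az": 0, "gripper": 1},
  {"dx": 0, "dy": 0, "dz": 0, "ax": 0, "ay": 0, "az": 0, "gripper": 1},
])

```text
clock: 46.08
eef_pos: [533.1, -10.1, 16.2]
eef_rot: [-3.14, 0.003, 1.676]
wrist_force: [0.0, 0.3, 0.3]
finger_gap: 0.3
finger_force: 0.3
```

>>> jog_arm([
  {"dx": 0, "dy": 0, "dz": 0.05, "ax": 0, "ay": 0, "az": 0, "gripper": 1},
  {"dx": 0, "dy": 0, "dz": 0, "ax": 0, "ay": 0, "az": 0, "gripper": 1},
])

```text
clock: 46.32
eef_pos: [533.4, -10.1, 14.7]
eef_rot: [-3.141, 0.003, 1.676]
wrist_force: [-3.0, 0.2, 5.0]
finger_gap: 0.5
finger_force: 2.9
```

>>> jog_arm([
  {"dx": 0, "dy": 0, "dz": 0.04, "ax": 0, "ay": 0, "az": 0, "gripper": 1},
  {"dx": 0, "dy": 0, "dz": 0, "ax": 0, "ay": 0, "az": 0, "gripper": 1},
])

```text
clock: 46.58
eef_pos: [533.4, -10.2, 13.4]
eef_rot: [-3.141, 0.003, 1.676]
wrist_force: [-4.8, 0.5, 9.3]
finger_gap: 0.4
finger_force: 5.0
```

>>> jog_arm([
  {"dx": 0, "dy": 0, "dz": 0.04, "ax": 0, "ay": 0, "az": 0, "gripper": 1},
  {"dx": 0, "dy": 0, "dz": 0, "ax": 0, "ay": 0, "az": 0, "gripper": 1},
])

```text
clock: 46.82
eef_pos: [533.4, -10.2, 12.1]
eef_rot: [-3.141, 0.003, 1.676]
wrist_force: [-7.6, 0.2, 14.4]
finger_gap: 0.2
finger_force: 7.3
```

>>> jog_arm([
  {"dx": 0, "dy": 0, "dz": 0.03, "ax": 0, "ay": 0, "az": 0, "gripper": 1},
  {"dx": 0, "dy": 0, "dz": 0, "ax": 0, "ay": 0, "az": 0, "gripper": 1},
])

```text
clock: 47.08
eef_pos: [533.5, -10.2, 11.2]
eef_rot: [-3.141, 0.003, 1.676]
wrist_force: [-9.5, 0.6, 17.0]
finger_gap: 0.6
finger_force: 8.9
```

Run:
```python
from to import *
go([])
from h import *
from cell import cams
S0=load("scene");c=cams.camera("scene")
for k in(S0,c):
    i=cv2.cvtColor(k["image"],cv2.COLOR_RGB2HSV).astype(int);m=((i[...,0]<8)|(i[...,0]>172))&(i[...,1]>130)&(i[...,2]>90)
    Y,X=np.where(m[80:200,230:340]);print("red bbox",X.min()+230,X.max()+230,Y.min()+80,Y.max()+80)
    for x in(256,262,268,274,296,300,304): 
        q=np.where(m[130:190,x])[0]+130; print(x,q.tolist())
```

```text
at [533.5 -10.2  11.2] [-180.     0.2   96. ] F [-9.5  0.6 17. ] gap 0.6 t 47.08 q [-0.09  0.46  1.72 -0.    0.97 -0.19]
red bbox 251 308 146 182
256 [162, 163, 164, 165, 166, 167, 168, 169]
262 [155, 156, 157, 158, 159, 169, 170, 171]
268 [149, 150, 151, 152, 171, 172, 173, 178]
274 [147, 148, 172, 173, 174]
296 [153, 154, 168, 169, 170, 171, 172, 173, 174]
300 [154, 155, 156, 163, 164, 165, 166, 167]
304 [155, 156, 157, 158, 159, 160, 161, 162, 163]
red bbox 251 308 146 182
256 [162, 163, 164, 165, 166, 167, 168, 169]
262 [155, 156, 157, 158, 159, 169, 170, 171]
268 [149, 150, 151, 152, 171, 172, 173, 174, 178]
274 [147, 148, 149, 173, 174, 175]
296 [170, 172, 173, 174, 175, 176]
300 [168, 169]
304 [157, 158, 160, 161, 162, 163, 164]
```

The lid's outline matches the shut state, even pressed slightly below it. I'll lift off and check that it stays latched.

>>> jog_arm([
  {"dx": 0, "dy": 0, "dz": -0.4, "ax": 0, "ay": 0, "az": 0, "gripper": 1},
  {"dx": 0, "dy": 0, "dz": -0.8, "ax": 0, "ay": 0, "az": 0, "gripper": 1},
  {"dx": 0, "dy": 0, "dz": -0.9, "ax": 0, "ay": 0, "az": 0, "gripper": 1},
  {"dx": 0, "dy": -0.5, "dz": -0.9, "ax": 0, "ay": 0, "az": 0, "gripper": 1},
  {"dx": 0, "dy": -0.8, "dz": -0.5, "ax": 0, "ay": 0, "az": 0, "gripper": 1},
  {"dx": 0, "dy": -0.8, "dz": 0, "ax": 0, "ay": 0, "az": 0, "gripper": 1},
  {"dx": 0, "dy": 0, "dz": 0, "ax": 0, "ay": 0, "az": 0, "gripper": 1},
])

```text
clock: 48.0
eef_pos: [449.0, -18.6, 150.9]
eef_rot: [3.141, 0.004, 1.676]
wrist_force: [0.4, 0.2, 0.7]
finger_gap: 0.2
finger_force: 0.0
```

Run:
```python
from to import *
go([])
from h import *
from cell import cams
S0=load("scene");c=cams.camera("scene")
for k in(S0,c):
    i=cv2.cvtColor(k["image"],cv2.COLOR_RGB2HSV).astype(int);m=((i[...,0]<8)|(i[...,0]>172))&(i[...,1]>130)&(i[...,2]>90)
    Y,X=np.where(m[80:200,230:340]);print("red bbox",X.min()+230,X.max()+230,Y.min()+80,Y.max()+80)
    for x in(256,268,274,296,300,304): 
        q=np.where(m[130:190,x])[0]+130; print(x,q.tolist())
    h,s,v=i[...,0],i[...,1],i[...,2];print([b for b in blobs(k,(h>45)&(h<85)&(s>100)&(v>60)) if b[0][1]>150],[b for b in blobs(k,m) if b[0][1]>190])
```

```text
at [449.  -18.6 150.9] [180.    0.2  96. ] F [0.4 0.2 0.7] gap 0.2 t 48.0 q [-0.12  0.1   1.82 -0.    1.22 -0.22]
red bbox 251 308 146 182
256 [162, 163, 164, 165, 166, 167, 168, 169]
268 [149, 150, 151, 152, 171, 172, 173, 178]
274 [147, 148, 172, 173, 174]
296 [153, 154, 168, 169, 170, 171, 172, 173, 174]
300 [154, 155, 156, 163, 164, 165, 166, 167]
304 [155, 156, 157, 158, 159, 160, 161, 162, 163]
[([228.9, 186.8], 14), ([229.3, 222.5], 17), ([181.7, 248.1], 28)] [([110.1, 204.0], 67), ([298.8, 210.1], 17), ([140.5, 214.5], 6), ([260.3, 217.0], 26), ([167.3, 224.9], 197), ([13.6, 361.5], 517)]
red bbox 251 308 146 182
256 [162, 163, 164, 165, 166, 167, 168, 169]
268 [149, 150, 151, 152, 171, 172, 173, 178]
274 [147, 148, 172, 173, 174]
296 [153, 154, 168, 169, 170, 171, 172, 173, 174]
300 [154, 155, 156, 163, 164, 165, 166, 167]
304 [155, 156, 157, 158, 159, 160, 161, 162, 163]
[([181.7, 248.1], 28), ([202.9, 255.3], 29), ([223.6, 263.6], 29)] [([110.1, 204.0], 67), ([140.5, 214.5], 6), ([260.4, 217.0], 25), ([167.4, 224.9], 200), ([13.7, 361.5], 518)]
```

The lid's pixels match its latched starting state exactly, both greens stand in the rack, and the clamp and sample cup haven't moved. Handing in.

```bash
python3 -c "
from cell import job
print(job.sign_off())"
```

```text
the job is handed in; nothing more can be done
None
```

The job is handed in after about 48 s: both green-tagged cassettes stand in the two free pass-rack nests, and the red-tagged one lies flat, tag up, in the reject box with the lid latched; the hand-in call returned no verdict.

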